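# Unstack the turnover kit and lay out the press

### The arm

A 6-joint arm with a two-finger parallel gripper is mounted at the origin on the work surface. World frame = base frame: x ahead of the robot, y to its left, z up, the work surface at z = 0. Lengths are in m, angles in degrees, forces in N, time in s.
With the tool pointing down it reaches from about 0.35 to 0.875 m from the base axis. Payload 4.2 kg.
Tool frame: the origin (TCP) lies at the very end of the fingers, on their centre line; the grasp point (between the pads) lies 19 mm behind it (r.hold_point_z is the distance from the TCP to the grasp point, in m); z points along the fingers, y is the direction in which the jaws open and shut (so a half turn about z gives the same grasp; the last joint's range is limited). The gripper opens to 87 mm and grips with 3 to 60 N. Pads are 19 mm wide; open, the fingers measure 117 mm over their backs; the gripper's body (75 mm by 190 mm) begins 51 mm behind the grasp point.
Start: joints at [79.561, 22.042, 0.453, 0, -68.411, -14.817], TCP at [0.267, 0.565, 0.201] pointing down, gripper open.
Joint ranges: [-179.83, 179.83], [-69.29, 118.12], [-61.27, 80.66], [-181.25, 117.63], [-171.15, -9.14], [-177.46, 177.46]. Speed limits (degrees/s): [159.86, 159.86, 180, 180, 180, 180].

### API

Orientations are given as a 3x3 rotation matrix whose columns are the frame's x, y, z axes.
In Python, from station import r, cams, ticket gives the robot as it stands.
- The arm moves only by the tool drive_tool, never from a script. Its argument "deltas" is a list of rows, each an object of numbers: "dx", "dy", "dz": the shift along the tool's x, y, z in m; "wx", "wy", "wz": the turn, a rotation vector about the tool's x, y, z in degrees. A call has 1 to 20 rows; each row is the pose to reach, as a shift and turn from the pose commanded when the call began, along the tool's axes at that moment; what a row does not reach only later rows make up. A row lasts 1/10 s, in which the tool goes at most 50 mm and 8.59 degrees, less where a joint would pass 70% of its speed; a pose out of reach is approached as far as the arm can. A call with a gripper value outside its range is refused whole. "gripper" is the opening, from 0 (shut) to 1 (fully open), set as the call begins (left out, the last holds). The fingers move at their own pace and stop on an object; the grip force is fixed at half the most. Time passes only in rows, so rows that repeat a pose let the fingers close. It gives the time, the measured TCP pose, the force and the opening at its end, in the units of the state.
- r.sense(): the state, without advancing time (a new reading comes with each control period).
- cams.capture(name): name is "side" or "top" or "wrist"; returns the picture (400x640x3 uint8, red, green, blue); there is no depth.
- cams.camera_model(name): a dict with "intrinsics" (3x3 intrinsics, pixels), "distortion" ([k1, k2, p1, p2, k3] as OpenCV has them; the pictures are not rectified), "extrinsics" (4x4, takes a point from world to camera coordinates); the wrist camera has in their place "T_tool_cam" (4x4, takes a point from camera to tool coordinates, whose origin is the TCP and whose axes are the flange's). Camera axes: x right, y down, z forward; pixel columns grow to the right and rows downward; lengths in m; the calibration is good to about 2 mm. A picture is of the moment at which its call begins: read the wrist's pose just before it. camera_model takes no time and is no camera call.
- ticket.finish_job(): hands the job in, once; it reports no verdict.
The state is a dict: "time_s": time; "joints": joint angles; "joint_velocities": joint speeds; "effort": joint torques, N m; "tcp_pos": TCP position; "ee_rot": TCP orientation; "wrist_force": force on the tool from outside, world axes, zero at the start; "moment": the same for the moment, N m; "gripper_width": opening from 0.0 (shut) to 1.0 (fully open).
Only numpy, scipy, OpenCV 4.12 (cv2) and the standard library are available. Lean on these libraries where they do the work, as an engineer would, in place of code of your own. Each camera call takes 0.05 s, during which the arm holds its last target.

### The job

Get the empanada station ready by taking the stacked kit apart from the top down, one piece at a time: stand the wooden tamper upright in the middle of the blue tile, then the steel cup upright in the middle of the cork coaster, then the white ramekin upright in the middle of the pie tin. Last, fit the yellow plate over both dowels of the orange press, lying flat and fully down. Set the pieces down without dropping them, let go of everything, and leave the glass jug and the pepper mill where they are.

Things in the scene. Friction and masses are not known exactly. Their poses are not given: they have to be found in the camera images.
- tamper_mid (a point): Pale wooden pastry tamper, loose, upright, 86 mm tall: a round foot 32 mm across and 18 mm high, narrowing up to a 20 mm thick round handle (from 26 to 80 mm above the foot's underside). Top of the stack: it stands inside the steel cup, its underside on the cup's floor. Point: its centre, 43 mm above its underside; z along it, up.
- cup_mid (a point): Steel cup, loose, straight-sided, round, open at the top, 46 mm outside diameter, 62 mm tall, wall 4 mm, floor 4 mm thick. Starts standing in the ramekin on its floor, so it sticks out 27 mm above the ramekin's rim. Point: its centre, 31 mm above its underside; z along its axis, up.
- ramekin_mid (a point): White ceramic ramekin, loose, straight-sided, round, open at the top, 64 mm outside diameter, 40 mm tall, wall 5 mm, floor 5 mm thick. Starts standing on the middle of the yellow plate. Point: its centre, 20 mm above its underside; z along its axis, up.
- plate_mid (a point): Yellow plastic plate, loose, 64 (x) by 160 (y) by 14 mm thick (z), lying flat on the table at the bottom of the stack. Two 13 mm round holes go right through it, 60 mm to either side of its centre along y. Point: its centre, 7 mm above its underside.
- tile: Blue square ceramic tile, fixed, 90 x 90 x 8 mm, flat on the table: the tamper's place. Origin: centre of its underside.
- coaster: Round brown cork coaster, fixed, 90 mm across, 6 mm thick, flat on the table: the cup's place. Origin: centre of its underside.
- tin: Small shallow aluminium pie tin, fixed, open upward, 123 mm across its fluted rim, 15 mm tall, inner floor about 100 mm across and 3 mm above the table: the ramekin's place. Origin: centre of its underside.
- press: Orange empanada press, fixed: foot 110 (x) by 190 (y) mm, 10 high; on it a block 56 x 176, its flat top 30 mm above the table; on that two upright steel dowels, 9 thick, 23 tall (top 7 tapered), 60 either side of centre along y: the plate's place, either way round. Opened half-moon jaw, 20 high, reaches 135 to +x. Origin: table height, midway between the dowels.
- jug_mid (a point): Bystander, loose: clear glass measuring jug with one handle, 80 mm across, 95 mm tall. Point: its centre, 47 mm above the table.
- mill_mid (a point): Bystander, loose: brown wooden pepper mill, 56 mm across, 142 mm tall. Point: its centre, 71 mm above the table.
Not all that is in view belongs to the job. Several things look just like the tile: the one meant starts farthest from the robot's base.

How it is judged (in metres and radians):
On the way, in this order (a step that is already met when the one before it is completed fails the run):
1. the tamper stands released in the middle of the blue tile (horizontal distance between tamper_mid and tile below 0.015 m and z of tamper_mid in the frame of tile between 0.047 and 0.055 m and angle between tamper_mid's own z axis and vertical below 0.12 rad and linear speed of tamper below 0.03 m/s and contact force between the fingers and tamper below 0.1 N), for 0.2 s.
2. then the cup stands released in the middle of the cork coaster (horizontal distance between cup_mid and coaster below 0.015 m and z of cup_mid in the frame of coaster between 0.033 and 0.041 m and angle between cup_mid's own z axis and vertical below 0.12 rad and linear speed of cup below 0.03 m/s and contact force between the fingers and cup below 0.1 N), for 0.2 s.
3. then the ramekin stands released in the middle of the pie tin (horizontal distance between ramekin_mid and tin below 0.015 m and z of ramekin_mid in the frame of tin between 0.019 and 0.027 m and angle between ramekin_mid's own z axis and vertical below 0.12 rad and linear speed of ramekin below 0.03 m/s and contact force between the fingers and ramekin below 0.1 N), for 0.2 s.
4. last, the plate lies released and fully down on both dowels of the press (horizontal distance between plate_mid and press below 0.006 m and z of plate_mid in the frame of press between 0.0345 and 0.0395 m and angle between plate_mid's own z axis and vertical below 0.12 rad and linear speed of plate below 0.03 m/s and contact force between the fingers and plate below 0.1 N and angle between the y axis of plate_mid and the y axis of press, either way round below 0.09 rad), for 0.2 s.
At the end, for the whole second after the job is handed in: Tamper on tile, cup on coaster, ramekin in tin: each upright (7 degrees), resting there (height within 4 mm), centred within 15 mm; plate flat on the press block (height within 2.5 mm), both dowels through its holes (centre within 6 mm, 5 degrees); all released and at rest (all of step 1 and all of step 2 and all of step 3 and all of step 4); the robot touches nothing.
It fails at once if the glass jug is pushed more than 20 mm or tipped (distance of jug_mid from where it was at the start of the episode above 0.02 m or angle between jug_mid's own z axis and vertical above 0.3 rad).
It fails at once if the pepper mill is pushed more than 20 mm or tipped (distance of mill_mid from where it was at the start of the episode above 0.02 m or angle between mill_mid's own z axis and vertical above 0.3 rad).
It fails at once if a piece is dropped (falls free for more than about 13 mm) ((contact force between the fingers and tamper below 0.1 N and linear speed of tamper above 0.5 m/s) or (contact force between the fingers and cup below 0.1 N and linear speed of cup above 0.5 m/s) or (contact force between the fingers and ramekin below 0.1 N and linear speed of ramekin above 0.5 m/s) or (contact force between the fingers and plate below 0.1 N and linear speed of plate above 0.5 m/s)).
It also fails if it takes over 144 s, if anything falls off the work surface, if the arm or the gripper's body presses on something with over 40 N, if the wrist force passes 120 N, or if a joint passes its speed limit or range.

## Working session

There is one attempt and no reset: what is moved stays moved. The work goes in short steps, Python scripts to look and compute and a tool call to move; the robot and the scene stay as the last step left them, time stands still between calls to the robot, and variables do not carry over. Pictures are saved under pics/ and viewed, and the job is handed in when it is done.

Besides the shell and the picture viewer there is one more tool, called after ">>>" by a JSON object that holds its "fn" and its "kwargs", one argument or row to a line. drive_tool: Moves the arm, as the interface text tells. Its arguments: {"type":"object","properties":{"deltas":{"type":"array","items":{"type":"object","properties":{"dx":{"type":"number"},"dy":{"type":"number"},"dz":{"type":"number"},"wx":{"type":"number"},"wy":{"type":"number"},"wz":{"type":"number"}}}},"gripper":{"type":"number"}},"required":["deltas"]}

```bash
mkdir -p pics; ls
python3 - <<'E'
from station import r,cams,ticket
import cv2,numpy as np
s=r.sense();print(s['time_s'],s['tcp_pos'],s['ee_rot'],s['gripper_width'],r.hold_point_z)
for n in ['side','top','wrist']:
    im=cams.capture(n);cv2.imwrite(f'pics/{n}0.png',im[:,:,::-1])
    print(n,cams.camera_model(n))
E
```

```text
pics
0.0 [0.26636159 0.56467196 0.19964477] [[ 9.04327779e-01 -4.26837842e-01 -8.51716054e-04]
 [-4.26838682e-01 -9.04325527e-01 -2.02036969e-03]
 [ 9.21416709e-05  2.19062180e-03 -9.99997596e-01]] 0.9977153278790624 0.0187
side {'intrinsics': array([[423.6727767 ,   0.        , 328.16529832],
       [  0.        , 423.6727767 , 198.50160569],
       [  0.        ,   0.        ,   1.        ]]), 'distortion': array([0.02859037, 0.        , 0.        , 0.        , 0.        ]), 'extrinsics': array([[ 9.82082641e-01, -1.88449816e-01,  5.94485737e-04,
        -4.81719981e-01],
       [-1.02330394e-01, -5.35925738e-01, -8.38040628e-01,
         1.11571366e-01],
       [ 1.58247203e-01,  8.22964319e-01, -5.45607508e-01,
         9.35028051e-01],
       [ 0.00000000e+00,  0.00000000e+00,  0.00000000e+00,
         1.00000000e+00]])}
top {'intrinsics': array([[374.1071092 ,   0.        , 318.53366212],
       [  0.        , 374.1071092 , 202.17783625],
       [  0.        ,   0.        ,   1.        ]]), 'distortion': array([-0.03898755,  0.        ,  0.        ,  0.        ,  0.        ]), 
[... 169 characters left out ...]
 -0.9826842 ,  0.9253563 ],
       [ 0.        ,  0.        ,  0.        ,  1.        ]])}
wrist {'intrinsics': array([[281.60241906,   0.        , 322.42454376],
       [  0.        , 281.60241906, 203.95083895],
       [  0.        ,   0.        ,   1.        ]]), 'distortion': array([-0.008103,  0.      ,  0.      ,  0.      ,  0.      ]), 'T_tool_cam': array([[-4.71433309e-04, -9.58101911e-01, -2.86427139e-01,
         7.90779851e-02],
       [ 9.99999668e-01, -6.42222346e-04,  5.02331255e-04,
        -1.11141648e-03],
       [-6.65234444e-04, -2.86426807e-01,  9.58101895e-01,
        -1.84299464e-01],
       [ 0.00000000e+00,  0.00000000e+00,  0.00000000e+00,
         1.00000000e+00]])}
```

View pics/side0.png

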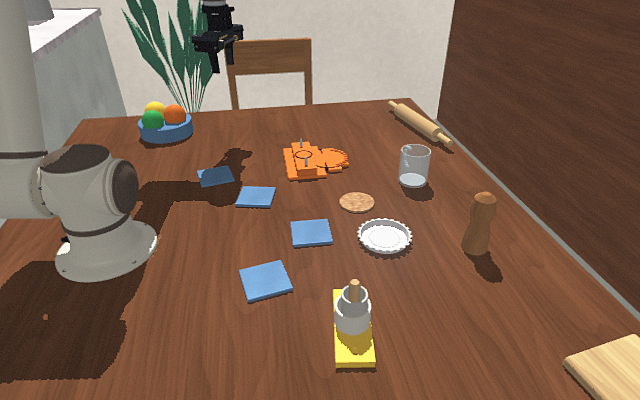

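View pics/top0.png

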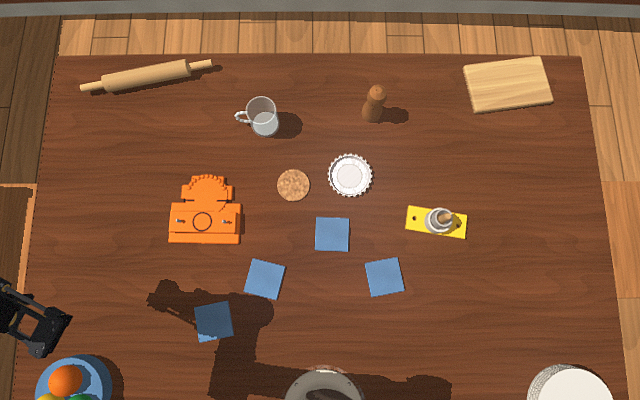

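View pics/wrist0.png

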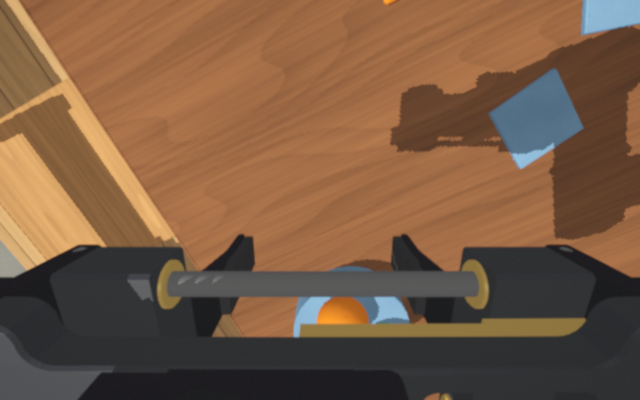

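The side view shows the stack at about (353,320), the press at (310,160), the coaster at (357,202), the tin at (385,237) and four blue tiles. In the top view the tiles are at (332,233), (264,278), (384,276) and (213,321). Next I'll measure these.

```bash
cat > h.py <<'E'
from station import r,cams,ticket
import cv2,numpy as np
def cam(n,s=None):
    m=cams.camera_model(n);K=m['intrinsics'];D=np.array(m['distortion'])
    if n=='wrist':
        T=np.eye(4);T[:3,:3]=s['ee_rot'];T[:3,3]=s['tcp_pos'];E=np.linalg.inv(T@m['T_tool_cam'])
    else:E=m['extrinsics']
    return K,D,E
def ray(c,px):
    K,D,E=c;u=cv2.undistortPoints(np.array(px,float).reshape(-1,1,2),K,D)[:,0]
    d=np.c_[u,np.ones(len(u))]@E[:3,:3];o=-E[:3,:3].T@E[:3,3];return o,d
def plane(c,px,z):
    o,d=ray(c,px);return o+d*((z-o[2])/d[:,2])[:,None]
def proj(c,P):
    K,D,E=c;P=np.array(P,float).reshape(-1,1,3)
    return cv2.projectPoints(P,cv2.Rodrigues(E[:3,:3])[0],E[:3,3],K,D)[0][:,0]
def snap(n,f):
    s=r.sense();im=cams.capture(n)[:,:,::-1].copy();cv2.imwrite(f'pics/{f}.png',im);return im,cam(n,s)
def blobs(im,lo,hi,amin=60):
    h=cv2.cvtColor(im,cv2.COLOR_BGR2HSV);m=cv2.inRange(h,np.array(lo),np.array(hi))
    cs,_=cv2.findContours(m,cv2.RETR_EXTERNAL,cv2.CHAIN_APPROX_NONE)
    return [c[:,0].astype(float) for c in cs if cv2.contourArea(c)>=amin],m
def rect(xy): return cv2.minAreaRect(np.float32(xy[:,:2]*1000))
E
python3 - <<'E'
from h import *
for n in ['top','side']:
    im=cv2.imread(f'pics/{n}0.png');c=cam(n);print(n)
    for nm,lo,hi,z in [('blue',(95,80,60),(120,255,255),.008),('yel',(22,150,100),(32,255,255),.014),('orange',(5,200,150),(15,255,255),.010),('cork',(8,80,120),(22,200,255),.006)]:
        for b in blobs(im,lo,hi)[0]:
            P=plane(c,b,z);print(nm,b.mean(0).round(),rect(P))
for n in ['top','side']:
    im=cv2.imread(f'pics/{n}0.png')
    for k,(x0,x1,y0,y1) in ({'press':(150,260,160,260),'stk':(390,490,180,260)} if n=='top' else {'press':(270,360,130,190),'stk':(310,400,270,380)}).items():
        cv2.imwrite(f'pics/{n}_{k}.png',cv2.resize(im[y0:y1,x0:x1],None,fx=6,fy=6,interpolation=cv2.INTER_CUBIC))
E
```

```text
top
blue [ 73. 379.] ((81.9156265258789, 633.1249389648438), (109.31217193603516, 198.1732635498047), 1.1153368949890137)
blue [213. 321.] ((220.3282928466797, 280.15325927734375), (88.6330795288086, 89.18971252441406), 11.037845611572266)
blue [264. 279.] ((327.34808349609375, 151.65765380859375), (89.17729187011719, 89.4624252319336), 75.94806671142578)
blue [384. 277.] ((330.83966064453125, -163.62338256835938), (88.84964752197266, 89.309326171875), 10.387373924255371)
blue [332. 234.] ((443.8643493652344, -26.664871215820312), (87.73448181152344, 87.99866485595703), 86.38921356201172)
yel [ 50. 398.] ((34.17893600463867, 685.2119140625), (11.985175132751465, 65.08326721191406), 1.2770843505859375)
yel [458. 227.] ((465.538818359375, -358.5865478515625), (57.530006408691406, 63.687400817871094), 79.8663558959961)
yel [418. 219.] ((482.5374450683594, -262.19146728515625), (67.44651794433594, 62.995147705078125), 80.11957550048828)
orange [ 60. 382.] ((70.35621643066406, 668.056396484375), (72.7588119506836, 55.02975082397461), 5.556253910064697)
orange [199. 216.] ((515.39123535156
[... 2218 characters left out ...]
4. 108.] ((-15.879486083984375, 825.0867919921875), (67.59814453125, 116.84349822998047), 2.411440134048462)
cork [ 35. 389.] ((-32.27516555786133, -332.182861328125), (32.42459487915039, 100.26193237304688), 78.15592956542969)
cork [ 28. 245.] ((-162.0995330810547, 53.43199157714844), (122.39960479736328, 260.6895446777344), 21.825790405273438)
cork [167. 112.] ((41.93695068359375, 801.1932373046875), (115.35313415527344, 220.48031616210938), 36.9704475402832)
cork [312. 294.] ((361.2335205078125, 131.204345703125), (1230.9124755859375, 1304.2977294921875), 0.1943693906068802)
cork [272.  39.] ((514.5570678710938, 1895.97607421875), (59.023250579833984, 451.395263671875), 89.87732696533203)
```

View pics/top_stk.png

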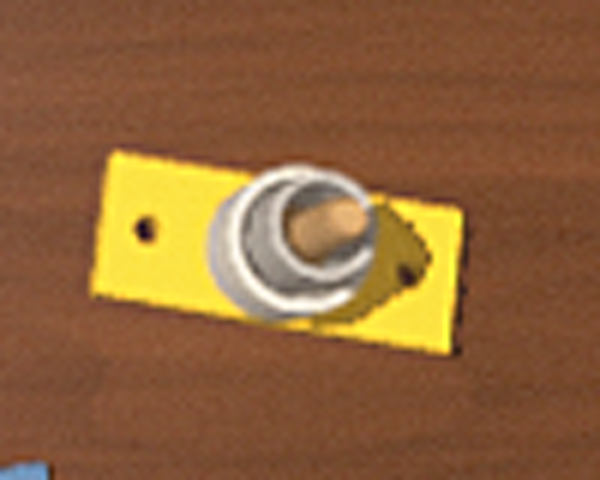

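View pics/side_stk.png

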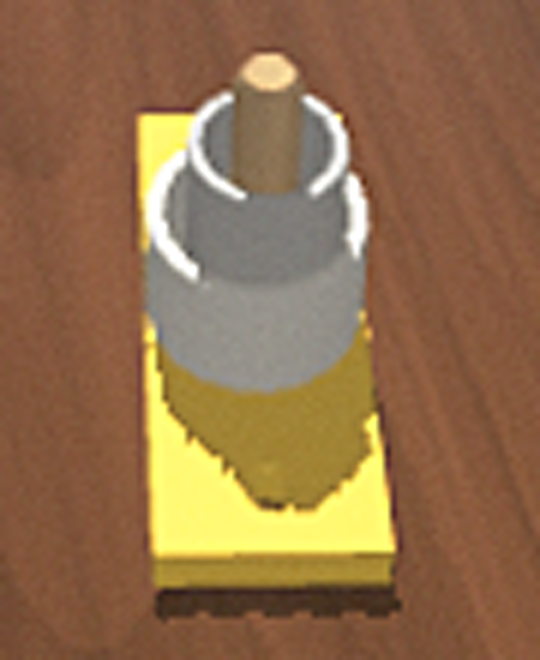

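View pics/top_press.png

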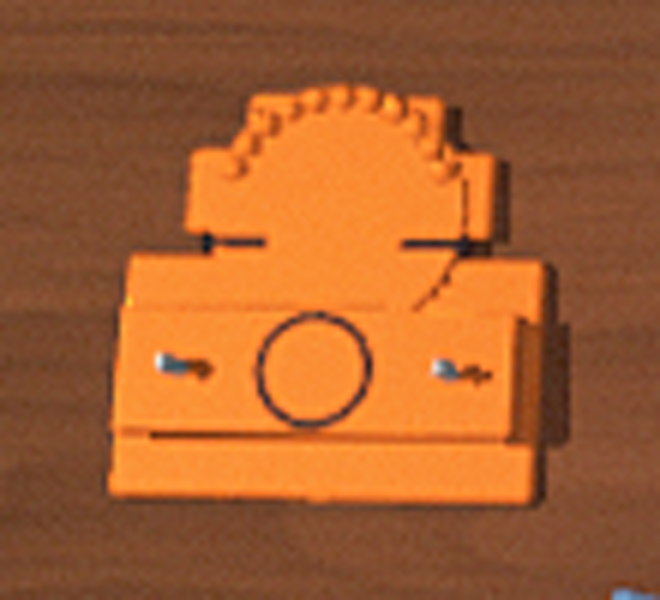

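Run:
```python
from h import *
t=cam('top');s=cam('side')
f=lambda L,x0,y0:[((x+.5)/6-.5+x0,(y+.5)/6-.5+y0) for x,y in L]
P=plane(t,f([(112,152),(463,208),(452,353),(92,294)],390,180),.014);print('plate top',P.mean(0),P.round(4).tolist(),rect(P))
print('holes',plane(t,f([(146,229),(407,273)],390,180),.014))
print('tamper top',plane(t,f([(350,213)],390,180),.109), plane(s,f([(271,72)],310,270),.109))
print('cup rim side ellipse', plane(s,f([(269,145)],310,270),.081),'top',plane(t,f([(309,222)],390,180),.081))
print('ram rim side', plane(s,f([(257,214)],310,270),.054),'top',plane(t,f([(297,243)],390,180),.054))
print('dowels',plane(t,f([(160,362),(437,368)],150,160),.053),'circ',plane(t,f([(314,370)],150,160),.030))
P=plane(t,f([(129,257),(551,262),(535,502),(110,494)],150,160),.010);print('foot',P.mean(0),rect(P),P.round(4).tolist())
P=plane(t,f([(122,309),(518,315),(508,440),(112,431)],150,160),.030);print('block',P.mean(0),rect(P),P.round(4).tolist())
print('coaster',plane(t,[(293,185)],.006),plane(s,[(357,202)],.006))
print('tin',plane(t,[(350,175)],.015),plane(s,[(385,236)],.015))
print('jugtop',plane(t,[(262,109)],.095),'mill top',plane(t,[(378,92)],.142),plane(s,[(484,197)],.142))
for n,b in [('top',(270,380,150,210)),('side',(330,420,185,260))]:
    im=cv2.imread(f'pics/{n}0.png');cv2.imwrite(f'pics/{n}_ct.png',cv2.resize(im[b[2]:b[3],b[0]:b[1]],None,fx=6,fy=6,interpolation=cv2.INTER_CUBIC))
```

```text
plate top [ 0.47486031 -0.30887703  0.014     ] [[0.5205, -0.2352, 0.014], [0.4941, -0.3937, 0.014], [0.4287, -0.3836, 0.014], [0.4562, -0.223, 0.014]] ((475.0429992675781, -308.8960266113281), (162.8832550048828, 66.12997436523438), 80.27078247070312)
holes [[ 0.48533093 -0.24881073  0.014     ]
 [ 0.46472096 -0.36583794  0.014     ]]
tamper top [[ 0.47772806 -0.30742054  0.109     ]] [[ 0.47584716 -0.3079926   0.109     ]]
cup rim side ellipse [[ 0.4762673  -0.30795316  0.081     ]] top [[ 0.47823896 -0.29989049  0.081     ]]
ram rim side [[ 0.4736926 -0.3079072  0.054    ]] top [[ 0.4731006  -0.30332172  0.054     ]]
dowels [[0.4768708  0.3746501  0.053     ]
 [0.47384699 0.25515373 0.053     ]] circ [[0.47633793 0.31500806 0.03      ]]
foot [0.47560444 0.31344571 0.01      ] ((475.35809326171875, 313.0221862792969), (191.7032928466797, 108.04603576660156), 89.06266784667969) [[0.5309, 0.408, 0.01], [0.5278, 0.2163, 0.01], [0.4198, 0.22, 0.01], [0.4239, 0.4095, 0.01]]
block [0.47479968 0.31473237 0.03      ] ((474.5106201171875, 314.42913818359375), (175.6260223388672, 55.19330978393555), 88.8965072631836) [[0.5038, 0.4017, 0.03], [0.5004, 0.2261, 0.03], [0.4453, 0.2286, 0.03], [0.4497, 0.4025, 0.03]]
coaster [[0.57884462 0.0772131  0.006     ]] [[0.57922367 0.07153118 0.006     ]]
tin [[ 0.604195   -0.07900433  0.015     ]] [[ 0.60346982 -0.08735046  0.015     ]]
jugtop [[0.76149979 0.15414693 0.095     ]] mill top [[ 0.78500687 -0.14175725  0.142     ]] [[ 0.77806838 -0.15681953  0.142     ]]
```

View pics/top_ct.png

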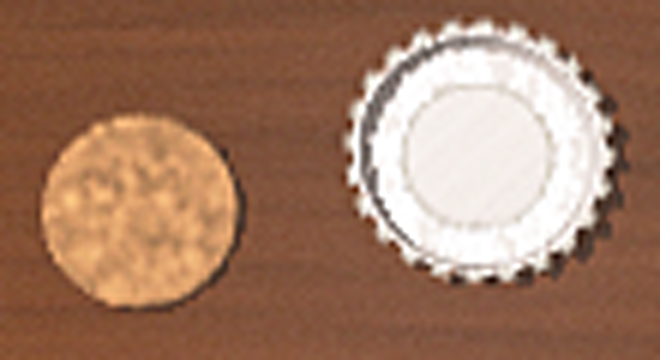

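View pics/side_ct.png

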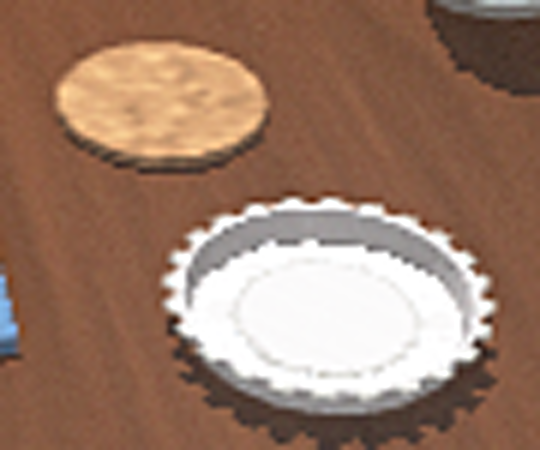

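```bash
cat > go.py <<'E'
import sys
from h import *
from scipy.spatial.transform import Rotation as Ro
def go(x,y,z,yaw):
    s=r.sense();a=np.radians(yaw);c,q=np.cos(a),np.sin(a)
    Rt=np.array([[c,q,0],[q,-c,0],[0,0,-1]]);R=s['ee_rot']
    d=R.T@(np.array([x,y,z])-s['tcp_pos']);w=np.degrees(Ro.from_matrix(R.T@Rt).as_rotvec())
    print('t',round(s['time_s'],2),'tcp',s['tcp_pos'].round(4),'yaw',np.degrees(np.arctan2(R[1,0],R[0,0])).round(2),'d',d.round(4),'w',w.round(2),'F',s['wrist_force'].round(1),'g',round(s['gripper_width'],3))
if __name__=='__main__': go(*map(float,sys.argv[1:]))
E
python3 go.py .475 -.307 .2 -100
```

```text
t 0.15 tcp [0.2665 0.5648 0.1999] yaw -25.26 d [0.5607 0.6994 0.0011] w [ 8.000e-02 -7.000e-02  7.474e+01] F [ 0.2 -1.2  0.5] g 1.002
```

>>> {"fn": "drive_tool", "kwargs": {
  "deltas": [
    {"dx":0.561,"dy":0.699,"dz":0.001,"wz":74.7},
    {"dx":0.561,"dy":0.699,"dz":0.001,"wz":74.7},
    {"dx":0.561,"dy":0.699,"dz":0.001,"wz":74.7},
    {"dx":0.561,"dy":0.699,"dz":0.001,"wz":74.7},
    {"dx":0.561,"dy":0.699,"dz":0.001,"wz":74.7},
    {"dx":0.561,"dy":0.699,"dz":0.001,"wz":74.7},
    {"dx":0.561,"dy":0.699,"dz":0.001,"wz":74.7},
    {"dx":0.561,"dy":0.699,"dz":0.001,"wz":74.7},
    {"dx":0.561,"dy":0.699,"dz":0.001,"wz":74.7},
    {"dx":0.561,"dy":0.699,"dz":0.001,"wz":74.7},
    {"dx":0.561,"dy":0.699,"dz":0.001,"wz":74.7},
    {"dx":0.561,"dy":0.699,"dz":0.001,"wz":74.7},
    {"dx":0.561,"dy":0.699,"dz":0.001,"wz":74.7},
    {"dx":0.561,"dy":0.699,"dz":0.001,"wz":74.7},
    {"dx":0.561,"dy":0.699,"dz":0.001,"wz":74.7},
    {"dx":0.561,"dy":0.699,"dz":0.001,"wz":74.7},
    {"dx":0.561,"dy":0.699,"dz":0.001,"wz":74.7},
    {"dx":0.561,"dy":0.699,"dz":0.001,"wz":74.7},
    {"dx":0.561,"dy":0.699,"dz":0.001,"wz":74.7},
    {"dx":0.561,"dy":0.699,"dz":0.001,"wz":74.7}
  ]
}}

```text
schema error: expected keys dx, dy, dz, wx, wy, wz
```

```bash
python3 go.py .475 -.307 .2 -100; python3 -c "
from h import *
im,c=snap('wrist','w1')
s=r.sense();print(s['joints'])
cv2.imwrite('pics/w1c.png',cv2.resize(im[0:300,170:470],None,fx=2,fy=2,interpolation=cv2.INTER_CUBIC))
print(proj(c,[[.475,-.307,.109],[.475,-.307,.081],[.475,-.307,.054]]))
"
```

```text
t 0.15 tcp [0.2665 0.5648 0.1999] yaw -25.26 d [0.5607 0.6994 0.0011] w [ 8.000e-02 -7.000e-02  7.474e+01] F [ 0.2 -1.2  0.5] g 1.002
[ 7.95602723e+01  2.20737028e+01  4.10205100e-01 -1.56842864e-02
 -6.84082966e+01 -1.48171172e+01]
[[1264.81337531 -524.43890586]
 [1256.08252533 -528.45078267]
 [1198.38299134 -492.92514455]]
```

View pics/w1c.png

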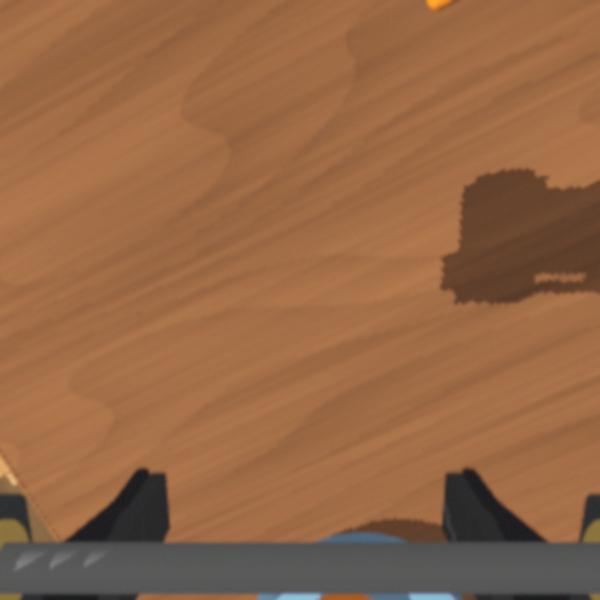

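All six keys are required, so I'll resend the move with them included.

>>> {"fn": "drive_tool", "kwargs": {
  "deltas": [
    {"dx":0.561,"dy":0.699,"dz":0.001,"wx":0,"wy":0,"wz":74.7},
    {"dx":0.561,"dy":0.699,"dz":0.001,"wx":0,"wy":0,"wz":74.7},
    {"dx":0.561,"dy":0.699,"dz":0.001,"wx":0,"wy":0,"wz":74.7},
    {"dx":0.561,"dy":0.699,"dz":0.001,"wx":0,"wy":0,"wz":74.7},
    {"dx":0.561,"dy":0.699,"dz":0.001,"wx":0,"wy":0,"wz":74.7},
    {"dx":0.561,"dy":0.699,"dz":0.001,"wx":0,"wy":0,"wz":74.7},
    {"dx":0.561,"dy":0.699,"dz":0.001,"wx":0,"wy":0,"wz":74.7},
    {"dx":0.561,"dy":0.699,"dz":0.001,"wx":0,"wy":0,"wz":74.7},
    {"dx":0.561,"dy":0.699,"dz":0.001,"wx":0,"wy":0,"wz":74.7},
    {"dx":0.561,"dy":0.699,"dz":0.001,"wx":0,"wy":0,"wz":74.7},
    {"dx":0.561,"dy":0.699,"dz":0.001,"wx":0,"wy":0,"wz":74.7},
    {"dx":0.561,"dy":0.699,"dz":0.001,"wx":0,"wy":0,"wz":74.7},
    {"dx":0.561,"dy":0.699,"dz":0.001,"wx":0,"wy":0,"wz":74.7},
    {"dx":0.561,"dy":0.699,"dz":0.001,"wx":0,"wy":0,"wz":74.7},
    {"dx":0.561,"dy":0.699,"dz":0.001,"wx":0,"wy":0,"wz":74.7},
    {"dx":0.561,"dy":0.699,"dz":0.001,"wx":0,"wy":0,"wz":74.7},
    {"dx":0.561,"dy":0.699,"dz":0.001,"wx":0,"wy":0,"wz":74.7},
    {"dx":0.561,"dy":0.699,"dz":0.001,"wx":0,"wy":0,"wz":74.7},
    {"dx":0.561,"dy":0.699,"dz":0.001,"wx":0,"wy":0,"wz":74.7},
    {"dx":0.561,"dy":0.699,"dz":0.001,"wx":0,"wy":0,"wz":74.7}
  ]
}}

```text
time_s: 2.2
tcp_pos: [0.4752, -0.3071, 0.1987]
ee_rot: [[-0.175, -0.985, -0.002], [-0.985, 0.175, 0.001], [-0.001, 0.002, -1.0]]
wrist_force: [0.2, 0.6, 0.4]
gripper_width: 1.0
```

```bash
python3 go.py .475 -.307 .2 -100; python3 -c "
from h import *
im,c=snap('wrist','w1')
s=r.sense();print(s['joints'])
cv2.imwrite('pics/w1c.png',cv2.resize(im[0:300,170:470],None,fx=2,fy=2,interpolation=cv2.INTER_CUBIC))
print(proj(c,[[.475,-.307,.109],[.475,-.307,.081],[.475,-.307,.054]]))
"
```

```text
t 2.2 tcp [ 0.4752 -0.3071  0.1987] yaw -100.1 d [-0.      0.0002 -0.0013] w [ 0.11  0.04 -0.1 ] F [0.2 0.6 0.4] g 1.0
[-1.63807875e+01  1.63501043e+01 -8.18615043e+00 -2.58982984e-02
 -6.55420110e+01  6.39242538e+00]
[[323.00691999 200.16972081]
 [322.91959051 193.23821305]
 [322.84852338 187.59784205]]
```

View pics/w1c.png

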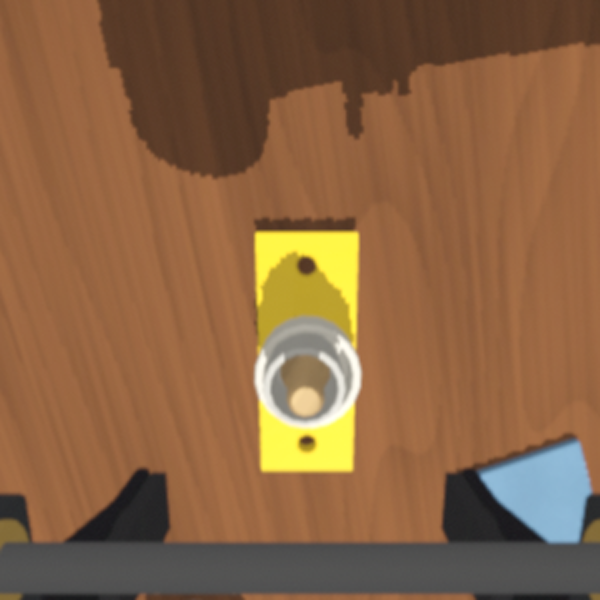

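The wrist view shows the tamper top at pixel (323,201), where I predicted (323,200). The stack is therefore at about (0.475, -0.307), and the yaw matches the plate. Descending to grip the tamper handle.

>>> {"fn": "drive_tool", "kwargs": {
  "deltas": [
    {"dx":0,"dy":0,"dz":0.04,"wx":0,"wy":0,"wz":0},
    {"dx":0,"dy":0,"dz":0.08,"wx":0,"wy":0,"wz":0},
    {"dx":0,"dy":0,"dz":0.1,"wx":0,"wy":0,"wz":0},
    {"dx":0,"dy":0,"dz":0.108,"wx":0,"wy":0,"wz":0},
    {"dx":0,"dy":0,"dz":0.113,"wx":0,"wy":0,"wz":0},
    {"dx":0,"dy":0,"dz":0.113,"wx":0,"wy":0,"wz":0},
    {"dx":0,"dy":0,"dz":0.113,"wx":0,"wy":0,"wz":0}
  ]
}}

```text
time_s: 2.95
tcp_pos: [0.4768, -0.3063, 0.0882]
ee_rot: [[-0.172, -0.985, 0.003], [-0.985, 0.172, -0.001], [0.001, -0.003, -1.0]]
wrist_force: [-0.0, 0.6, 0.9]
gripper_width: 1.001
```

>>> {"fn": "drive_tool", "kwargs": {
  "deltas": [
    {"dx":0,"dy":0,"dz":0,"wx":0,"wy":0,"wz":0},
    {"dx":0,"dy":0,"dz":0,"wx":0,"wy":0,"wz":0},
    {"dx":0,"dy":0,"dz":0,"wx":0,"wy":0,"wz":0},
    {"dx":0,"dy":0,"dz":0,"wx":0,"wy":0,"wz":0},
    {"dx":0,"dy":0,"dz":0,"wx":0,"wy":0,"wz":0},
    {"dx":0,"dy":0,"dz":0,"wx":0,"wy":0,"wz":0},
    {"dx":0,"dy":0,"dz":0,"wx":0,"wy":0,"wz":0},
    {"dx":0,"dy":0,"dz":0,"wx":0,"wy":0,"wz":0},
    {"dx":0,"dy":0,"dz":0,"wx":0,"wy":0,"wz":0},
    {"dx":0,"dy":0,"dz":0,"wx":0,"wy":0,"wz":0}
  ],
  "gripper": 0.0
}}

```text
time_s: 3.95
tcp_pos: [0.4758, -0.3063, 0.0867]
ee_rot: [[-0.173, -0.985, -0.0], [-0.985, 0.173, 0.0], [0.0, 0.0, -1.0]]
wrist_force: [-0.5, -0.0, -0.2]
gripper_width: 0.172
```

```bash
python3 go.py .475 -.307 .2 -100; python3 -c "
from h import *
im,c=snap('side','s2')
cv2.imwrite('pics/s2c.png',cv2.resize(im[230:380,280:430],None,fx=4,fy=4,interpolation=cv2.INTER_CUBIC))"
```

```text
t 3.95 tcp [ 0.4758 -0.3063  0.0867] yaw -99.96 d [ 0.0008  0.0006 -0.1133] w [ 0.   -0.    0.04] F [-0.5 -0.  -0.2] g 0.172
```

View pics/s2c.png

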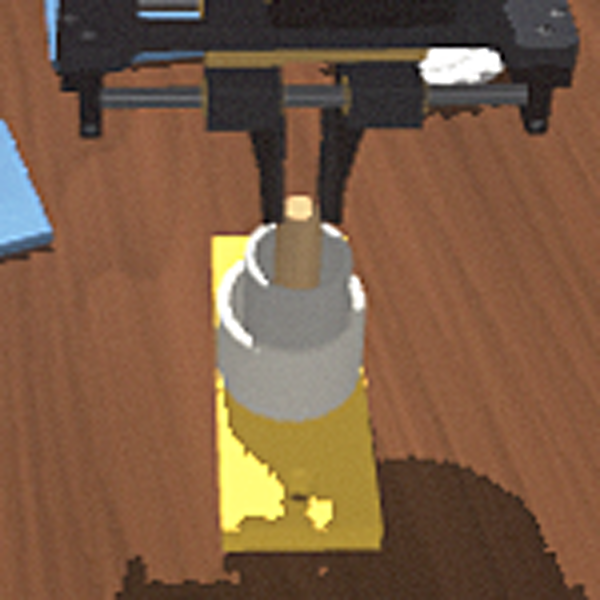

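```bash
python3 go.py .475 -.307 .2 -100; python3 -c "
from h import *
im,c=snap('wrist','w2')
cv2.imwrite('pics/w2c.png',cv2.resize(im[100:300,220:420],None,fx=3,fy=3,interpolation=cv2.INTER_CUBIC))
print(plane(cam('side'),[(280+298.5/4,230+206/4)],.109))
print(proj(c,[[.4758,-.3063,.0867],[.4758,-.3063,.109]]))
im,c=snap('top','t2')
cv2.imwrite('pics/t2c.png',cv2.resize(im[150:280,380:510],None,fx=4,fy=4,interpolation=cv2.INTER_CUBIC))
"
```

```text
t 4.0 tcp [ 0.4758 -0.3064  0.0869] yaw -99.95 d [ 0.0008  0.0007 -0.1131] w [ 0.   -0.01  0.05] F [-1.1  0.7  8.8] g 0.129
[[ 0.47569159 -0.3077669   0.109     ]]
[[323.18622707 234.93843308]
 [323.2639943  248.76695772]]
```

View pics/w2c.png

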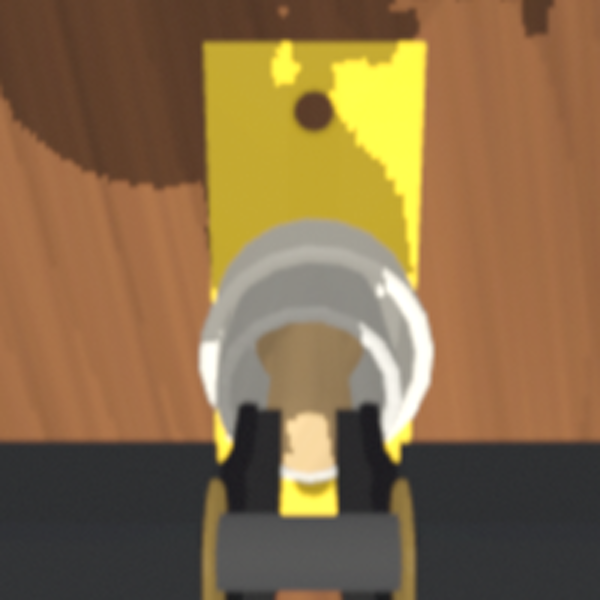

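View pics/t2c.png

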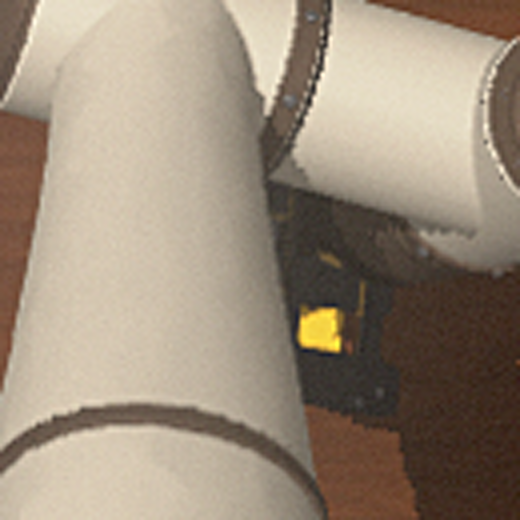

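The opening fell to 0.129 (11 mm) with 8.8 N upward, so the pads are squeezing the rounded top of the tamper. The side view shows it still centred at (0.4757, -0.3078). I'll open, go about 4 mm lower, and grip again.

>>> {"fn": "drive_tool", "kwargs": {
  "deltas": [
    {"dx":0,"dy":0,"dz":0,"wx":0,"wy":0,"wz":0},
    {"dx":0,"dy":0,"dz":0,"wx":0,"wy":0,"wz":0},
    {"dx":0,"dy":0,"dz":0,"wx":0,"wy":0,"wz":0},
    {"dx":0,"dy":0,"dz":0,"wx":0,"wy":0,"wz":0},
    {"dx":0,"dy":0,"dz":0,"wx":0,"wy":0,"wz":0},
    {"dx":0,"dy":0,"dz":0,"wx":0,"wy":0,"wz":0}
  ],
  "gripper": 0.6
}}

```text
time_s: 4.7
tcp_pos: [0.4767, -0.3067, 0.0876]
ee_rot: [[-0.172, -0.985, 0.002], [-0.985, 0.172, -0.001], [0.001, -0.002, -1.0]]
wrist_force: [0.1, -1.0, 5.5]
gripper_width: 0.509
```

```bash
python3 go.py .4755 -.307 .0825 -100; python3 -c "
from h import *
im,c=snap('side','s3')
cv2.imwrite('pics/s3c.png',cv2.resize(im[230:380,280:430],None,fx=4,fy=4,interpolation=cv2.INTER_CUBIC))"
```

```text
t 4.7 tcp [ 0.4767 -0.3067  0.0876] yaw -99.92 d [0.0005 0.0011 0.0051] w [-0.12 -0.05  0.08] F [ 0.1 -1.   5.5] g 0.509
```

View pics/s3c.png

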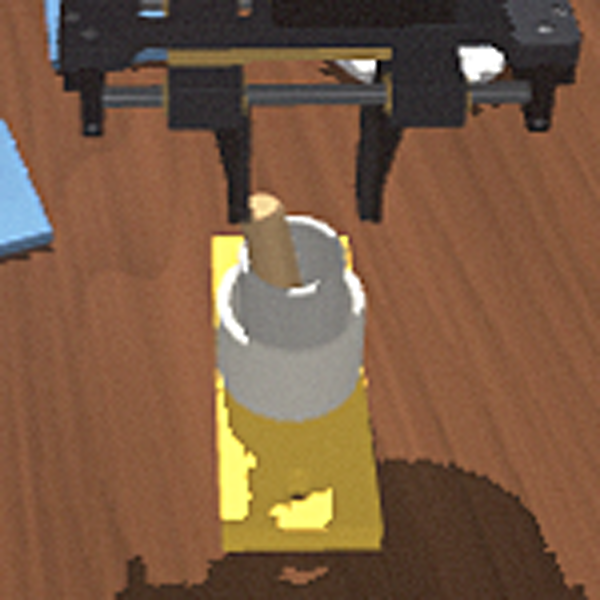

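```bash
python3 -c "
from h import *
s=r.sense();print(s['tcp_pos'],s['gripper_width'],s['wrist_force'])
c=cam('side')
q=lambda P:(proj(c,P)-[280,230])*4
y=s['ee_rot'][:,1];t=s['tcp_pos']
print(q([t,t+y*.022,t-y*.022,[.4757,-.3075,.081],[.4757,-.3305,.081],[.4757,-.2845,.081]]))
im,c=snap('wrist','w3')
cv2.imwrite('pics/w3c.png',cv2.resize(im[100:300,220:420],None,fx=3,fy=3,interpolation=cv2.INTER_CUBIC))
"
```

```text
[ 0.47660714 -0.30668393  0.08756816] 0.5430853999176357 [0.36481501 0.26059878 5.97587164]
[[298.25894141 241.43466536]
 [245.71644598 242.07942546]
 [350.77585901 240.81036799]
 [296.0947192  254.40586715]
 [309.55485708 295.06770264]
 [283.34243695 215.88464899]]
```

View pics/w3c.png

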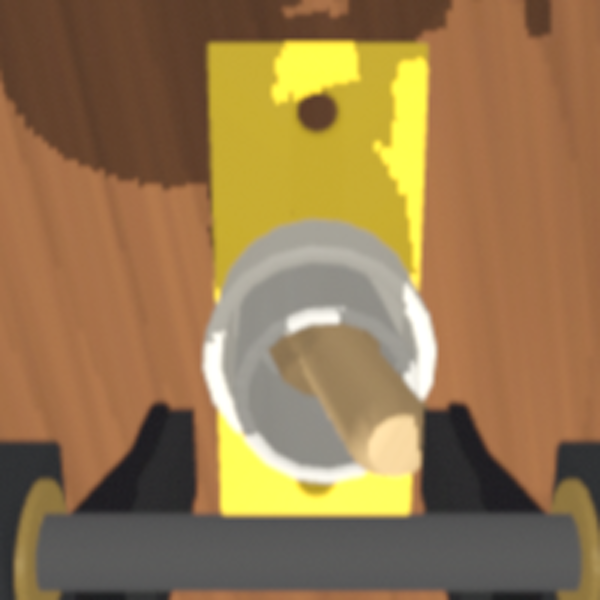

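```bash
python3 -c "
from h import *
im=cv2.imread('pics/side0.png')
cv2.imwrite('pics/s0g.png',cv2.resize(im[0:100,170:270],None,fx=6,fy=6,interpolation=cv2.INTER_CUBIC))
im=cv2.imread('pics/s3.png')
cv2.imwrite('pics/s3g.png',cv2.resize(im[200:350,280:430],None,fx=5,fy=5,interpolation=cv2.INTER_CUBIC)[:600])
c=cam('side')
t=np.array([.2665,.5648,.2]);y=np.array([-.4268,-.9043,0]);x=np.array([.9043,-.4268,0])
for h in (0,.0187):
  for a in (-.0095,.0095):
    print(h,a,((proj(c,[t+[0,0,h]+x*a+y*.0435,t+[0,0,h]+x*a-y*.0435])-[170,0])*6).round())
"
```

```text
0 -0.0095 [[269. 475.]
 [344. 427.]]
0 0.0095 [[303. 478.]
 [377. 429.]]
0.0187 -0.0095 [[263. 438.]
 [339. 391.]]
0.0187 0.0095 [[298. 441.]
 [372. 394.]]
```

View pics/s0g.png

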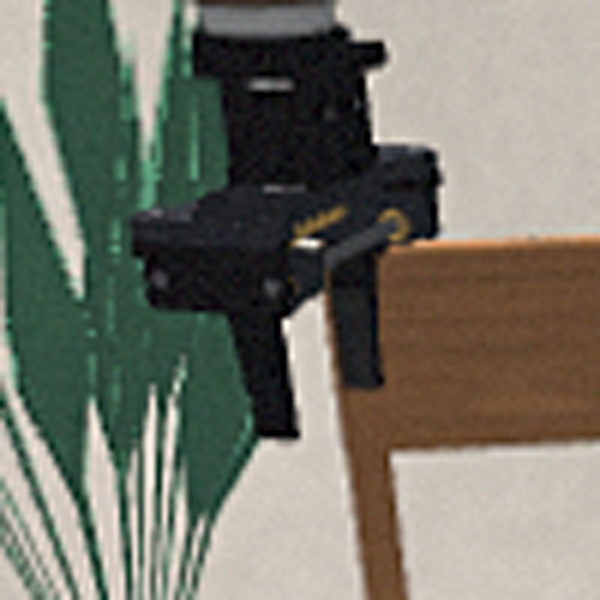

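View pics/s3g.png

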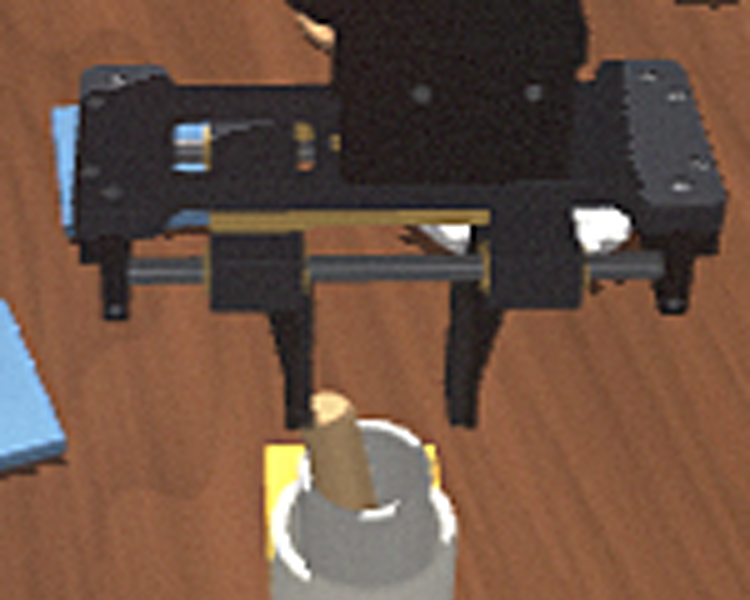

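The side view shows the real finger ends about 18.7 mm above the reported TCP: the visible tips match the projection of TCP + 18.7 mm, both in the start picture and in this one. That is why the first grip caught only the rounded top. The tamper now leans along the jaw direction inside the cup. I'll open fully, go lower by that offset, and let the jaws stand it up.

>>> {"fn": "drive_tool", "kwargs": {
  "deltas": [
    {"dx":0,"dy":0,"dz":0,"wx":0,"wy":0,"wz":0},
    {"dx":0,"dy":0,"dz":0,"wx":0,"wy":0,"wz":0},
    {"dx":0,"dy":0,"dz":0,"wx":0,"wy":0,"wz":0},
    {"dx":0,"dy":0,"dz":0,"wx":0,"wy":0,"wz":0},
    {"dx":0,"dy":0,"dz":0,"wx":0,"wy":0,"wz":0},
    {"dx":0,"dy":0,"dz":0,"wx":0,"wy":0,"wz":0}
  ],
  "gripper": 1.0
}}

```text
time_s: 5.4
tcp_pos: [0.4749, -0.3058, 0.0858]
ee_rot: [[-0.173, -0.985, -0.002], [-0.985, 0.173, 0.001], [-0.001, 0.002, -1.0]]
wrist_force: [-0.6, 0.9, -0.9]
gripper_width: 0.982
```

```bash
python3 go.py .4755 -.307 .0645 -100; python3 -c "
from h import *
im,c=snap('wrist','w4')
cv2.imwrite('pics/w4c.png',cv2.resize(im[100:300,220:420],None,fx=3,fy=3,interpolation=cv2.INTER_CUBIC))
"
```

```text
t 5.4 tcp [ 0.4749 -0.3058  0.0858] yaw -99.99 d [ 0.0011 -0.0009  0.0213] w [0.12 0.05 0.01] F [-0.6  0.9 -0.9] g 0.982
```

View pics/w4c.png

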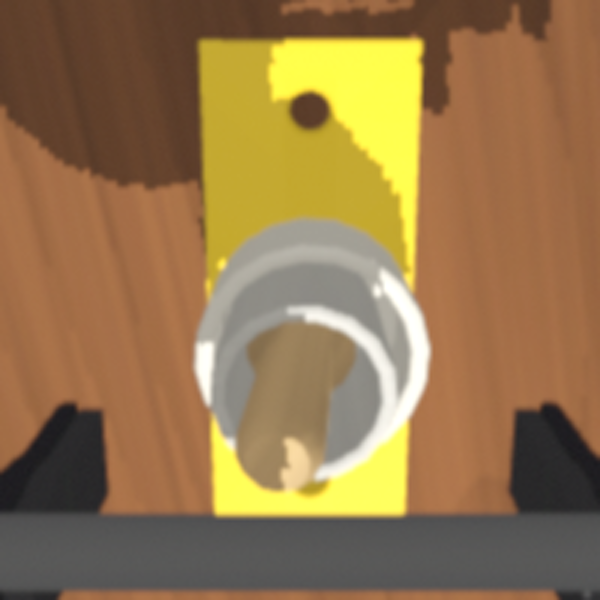

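>>> {"fn": "drive_tool", "kwargs": {
  "deltas": [
    {"dx":0,"dy":0,"dz":0,"wx":0,"wy":0,"wz":0},
    {"dx":0,"dy":0,"dz":0,"wx":0,"wy":0,"wz":0},
    {"dx":0,"dy":0,"dz":0,"wx":0,"wy":0,"wz":0},
    {"dx":0,"dy":0,"dz":0,"wx":0,"wy":0,"wz":0},
    {"dx":0,"dy":0,"dz":0,"wx":0,"wy":0,"wz":0},
    {"dx":0,"dy":0,"dz":0,"wx":0,"wy":0,"wz":0},
    {"dx":0,"dy":0,"dz":0,"wx":0,"wy":0,"wz":0},
    {"dx":0,"dy":0,"dz":0,"wx":0,"wy":0,"wz":0}
  ]
}}

```text
time_s: 6.25
tcp_pos: [0.4758, -0.3063, 0.0868]
ee_rot: [[-0.173, -0.985, 0.0], [-0.985, 0.173, -0.0], [0.0, -0.0, -1.0]]
wrist_force: [-0.2, 0.0, 0.0]
gripper_width: 1.002
```

```bash
python3 go.py .4755 -.307 .0645 -100; python3 -c "
from h import *
im,c=snap('wrist','w5')
im2,c=snap('side','s5')
cv2.imwrite('pics/w5c.png',np.hstack([cv2.resize(im[150:300,220:420],None,fx=2,fy=2,interpolation=cv2.INTER_CUBIC),cv2.resize(im2[260:360,310:400],None,fx=3,fy=3,interpolation=cv2.INTER_CUBIC)]))
"
```

```text
t 6.25 tcp [ 0.4758 -0.3063  0.0868] yaw -99.95 d [0.0007 0.0002 0.0223] w [-0.   -0.    0.05] F [-0.2  0.   0. ] g 1.002
```

View pics/w5c.png

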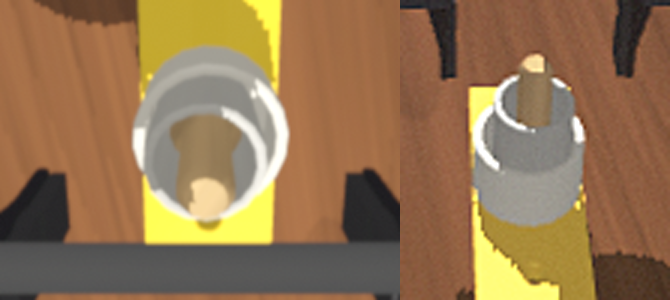

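The tamper has settled upright: its top is at wrist pixel (324,248.5), where I predicted (323,249). Descending by 22 mm, then closing.

>>> {"fn": "drive_tool", "kwargs": {
  "deltas": [
    {"dx":0.0005,"dy":0,"dz":0.01,"wx":0,"wy":0,"wz":0},
    {"dx":0.0005,"dy":0,"dz":0.018,"wx":0,"wy":0,"wz":0},
    {"dx":0.0005,"dy":0,"dz":0.022,"wx":0,"wy":0,"wz":0},
    {"dx":0.0005,"dy":0,"dz":0.022,"wx":0,"wy":0,"wz":0},
    {"dx":0.0005,"dy":0,"dz":0.022,"wx":0,"wy":0,"wz":0},
    {"dx":0.0005,"dy":0,"dz":0.022,"wx":0,"wy":0,"wz":0}
  ]
}}

```text
time_s: 6.95
tcp_pos: [0.476, -0.3069, 0.065]
ee_rot: [[-0.173, -0.985, 0.001], [-0.985, 0.173, -0.0], [0.0, -0.001, -1.0]]
wrist_force: [-0.5, -0.4, -0.4]
gripper_width: 0.999
```

>>> {"fn": "drive_tool", "kwargs": {
  "deltas": [
    {"dx":0,"dy":0,"dz":0,"wx":0,"wy":0,"wz":0},
    {"dx":0,"dy":0,"dz":0,"wx":0,"wy":0,"wz":0},
    {"dx":0,"dy":0,"dz":0,"wx":0,"wy":0,"wz":0},
    {"dx":0,"dy":0,"dz":0,"wx":0,"wy":0,"wz":0},
    {"dx":0,"dy":0,"dz":0,"wx":0,"wy":0,"wz":0},
    {"dx":0,"dy":0,"dz":0,"wx":0,"wy":0,"wz":0},
    {"dx":0,"dy":0,"dz":0,"wx":0,"wy":0,"wz":0},
    {"dx":0,"dy":0,"dz":0,"wx":0,"wy":0,"wz":0},
    {"dx":0,"dy":0,"dz":0,"wx":0,"wy":0,"wz":0},
    {"dx":0,"dy":0,"dz":0,"wx":0,"wy":0,"wz":0},
    {"dx":0,"dy":0,"dz":0,"wx":0,"wy":0,"wz":0},
    {"dx":0,"dy":0,"dz":0,"wx":0,"wy":0,"wz":0}
  ],
  "gripper": 0.0
}}

```text
time_s: 8.15
tcp_pos: [0.4757, -0.3068, 0.0647]
ee_rot: [[-0.173, -0.985, 0.0], [-0.985, 0.173, -0.0], [0.0, -0.0, -1.0]]
wrist_force: [0.7, 0.5, 0.4]
gripper_width: 0.219
```

```bash
python3 go.py .4755 -.307 .0645 -100; python3 -c "
from h import *
im,c=snap('wrist','w6')
im2,c=snap('side','s6')
cv2.imwrite('pics/w6c.png',np.hstack([cv2.resize(im[150:300,220:420],None,fx=2,fy=2,interpolation=cv2.INTER_CUBIC),cv2.resize(im2[260:360,310:400],None,fx=3,fy=3,interpolation=cv2.INTER_CUBIC)]))
"
```

```text
t 8.15 tcp [ 0.4757 -0.3068  0.0647] yaw -99.95 d [0.0003 0.0002 0.0002] w [-0.   -0.    0.05] F [0.7 0.5 0.4] g 0.219
```

View pics/w6c.png

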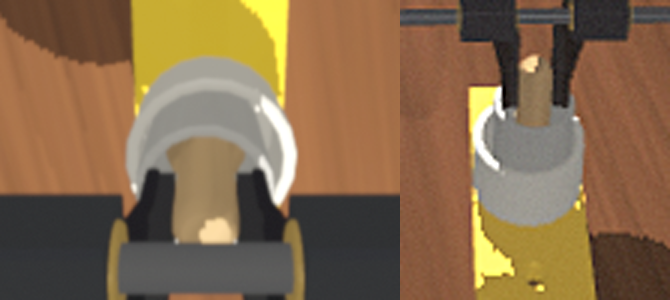

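Opening 0.219 (19 mm) is a good grip on the 20 mm handle. Lifting.

>>> {"fn": "drive_tool", "kwargs": {
  "deltas": [
    {"dx":0,"dy":0,"dz":-0.005,"wx":0,"wy":0,"wz":0},
    {"dx":0,"dy":0,"dz":-0.015,"wx":0,"wy":0,"wz":0},
    {"dx":0,"dy":0,"dz":-0.03,"wx":0,"wy":0,"wz":0},
    {"dx":0,"dy":0,"dz":-0.045,"wx":0,"wy":0,"wz":0},
    {"dx":0,"dy":0,"dz":-0.06,"wx":0,"wy":0,"wz":0},
    {"dx":0,"dy":0,"dz":-0.075,"wx":0,"wy":0,"wz":0},
    {"dx":0,"dy":0,"dz":-0.085,"wx":0,"wy":0,"wz":0},
    {"dx":0,"dy":0,"dz":-0.09,"wx":0,"wy":0,"wz":0},
    {"dx":0,"dy":0,"dz":-0.09,"wx":0,"wy":0,"wz":0}
  ]
}}

```text
time_s: 9.15
tcp_pos: [0.476, -0.3069, 0.1556]
ee_rot: [[-0.173, -0.985, 0.001], [-0.985, 0.173, -0.0], [0.0, -0.002, -1.0]]
wrist_force: [0.0, 0.0, 0.0]
gripper_width: 0.213
```

```bash
python3 go.py .4437 -.029 .155 -100; python3 -c "
from h import *
im,c=snap('wrist','w7')
im2,c=snap('side','s7')
cv2.imwrite('pics/w7c.png',np.hstack([cv2.resize(im[150:300,220:420],None,fx=2,fy=2,interpolation=cv2.INTER_CUBIC),cv2.resize(im2[210:310,310:400],None,fx=3,fy=3,interpolation=cv2.INTER_CUBIC)]))
"
```

```text
t 9.15 tcp [ 0.476  -0.3069  0.1556] yaw -99.96 d [-0.2681  0.0799  0.0004] w [-0.09 -0.01  0.04] F [0. 0. 0.] g 0.213
```

View pics/w7c.png

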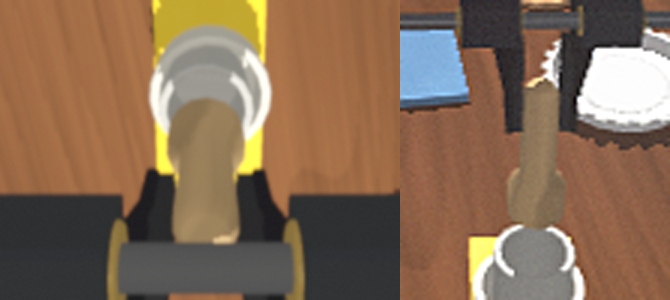

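>>> {"fn": "drive_tool", "kwargs": {
  "deltas": [
    {"dx":-0.01,"dy":0.003,"dz":0,"wx":0,"wy":0,"wz":0},
    {"dx":-0.03,"dy":0.009,"dz":0,"wx":0,"wy":0,"wz":0},
    {"dx":-0.06,"dy":0.018,"dz":0,"wx":0,"wy":0,"wz":0},
    {"dx":-0.09,"dy":0.027,"dz":0,"wx":0,"wy":0,"wz":0},
    {"dx":-0.12,"dy":0.036,"dz":0,"wx":0,"wy":0,"wz":0},
    {"dx":-0.15,"dy":0.045,"dz":0,"wx":0,"wy":0,"wz":0},
    {"dx":-0.18,"dy":0.054,"dz":0,"wx":0,"wy":0,"wz":0},
    {"dx":-0.21,"dy":0.063,"dz":0,"wx":0,"wy":0,"wz":0},
    {"dx":-0.24,"dy":0.072,"dz":0,"wx":0,"wy":0,"wz":0},
    {"dx":-0.26,"dy":0.078,"dz":0,"wx":0,"wy":0,"wz":0},
    {"dx":-0.268,"dy":0.08,"dz":0,"wx":0,"wy":0,"wz":0},
    {"dx":-0.268,"dy":0.08,"dz":0,"wx":0,"wy":0,"wz":0},
    {"dx":-0.268,"dy":0.08,"dz":0,"wx":0,"wy":0,"wz":0},
    {"dx":-0.268,"dy":0.08,"dz":0,"wx":0,"wy":0,"wz":0}
  ]
}}

```text
time_s: 10.65
tcp_pos: [0.4431, -0.0296, 0.1546]
ee_rot: [[-0.174, -0.985, -0.0], [-0.985, 0.174, -0.0], [0.0, 0.0, -1.0]]
wrist_force: [-0.1, 0.3, -0.2]
gripper_width: 0.219
```

```bash
python3 go.py .4437 -.029 .0505 -100; python3 -c "
from h import *
im,c=snap('wrist','w8')
for b in blobs(im,(95,60,60),(120,255,255),500)[0]:
    P=plane(c,b,.008);print(rect(P),b.min(0),b.max(0))
im2,c2=snap('side','s8')
for b in blobs(im2,(95,80,60),(120,255,255),500)[0]:
    P=plane(c2,b,.008);print(rect(P))
cv2.imwrite('pics/w8c.png',np.hstack([cv2.resize(im[0:300,170:470],None,fx=1.2,fy=1.2),cv2.resize(im2[160:280,260:380],None,fx=3,fy=3,interpolation=cv2.INTER_CUBIC)]))
"
```

```text
t 10.65 tcp [ 0.4431 -0.0296  0.1546] yaw -100.02 d [-0.0008 -0.0005  0.1041] w [ 0.02 -0.01 -0.02] F [-0.1  0.3 -0.2] g 0.219
((443.96453857421875, -28.00542449951172), (89.09576416015625, 88.7839584350586), 87.21805572509766) [281. 148.] [362. 227.]
((331.1390075683594, -163.66510009765625), (89.34774017333984, 89.05177307128906), 10.160107612609863) [353.   0.] [455. 103.]
((330.2002868652344, -167.8262481689453), (89.02784729003906, 93.44312286376953), 10.090980529785156)
((443.25848388671875, -31.85110092163086), (95.27825927734375, 89.1772689819336), 87.60660552978516)
((326.32855224609375, 145.0262451171875), (97.6358871459961, 89.96592712402344), 75.07999420166016)
((220.16644287109375, 273.7757568359375), (88.97952270507812, 96.93498229980469), 11.704630851745605)
((51.46788787841797, 636.1257934570312), (177.79742431640625, 231.58212280273438), 14.490358352661133)
```

View pics/w8c.png

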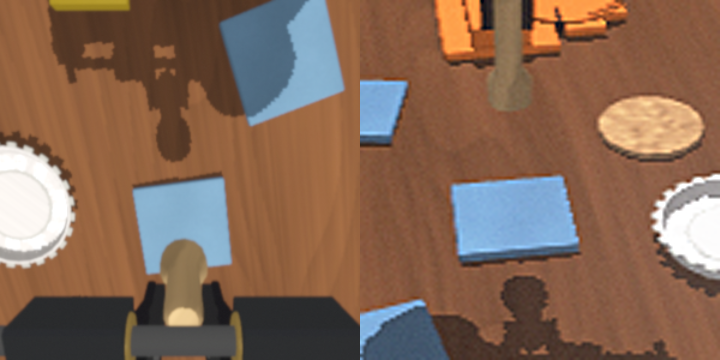

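The wrist view puts the tile at (0.444, -0.028), and the tool is within 2 mm of it. Lowering.

>>> {"fn": "drive_tool", "kwargs": {
  "deltas": [
    {"dx":-0.001,"dy":-0.0005,"dz":0.01,"wx":0,"wy":0,"wz":0},
    {"dx":-0.001,"dy":-0.0005,"dz":0.03,"wx":0,"wy":0,"wz":0},
    {"dx":-0.001,"dy":-0.0005,"dz":0.05,"wx":0,"wy":0,"wz":0},
    {"dx":-0.001,"dy":-0.0005,"dz":0.07,"wx":0,"wy":0,"wz":0},
    {"dx":-0.001,"dy":-0.0005,"dz":0.085,"wx":0,"wy":0,"wz":0},
    {"dx":-0.001,"dy":-0.0005,"dz":0.095,"wx":0,"wy":0,"wz":0},
    {"dx":-0.001,"dy":-0.0005,"dz":0.1,"wx":0,"wy":0,"wz":0},
    {"dx":-0.001,"dy":-0.0005,"dz":0.102,"wx":0,"wy":0,"wz":0},
    {"dx":-0.001,"dy":-0.0005,"dz":0.104,"wx":0,"wy":0,"wz":0},
    {"dx":-0.001,"dy":-0.0005,"dz":0.104,"wx":0,"wy":0,"wz":0},
    {"dx":-0.001,"dy":-0.0005,"dz":0.104,"wx":0,"wy":0,"wz":0}
  ]
}}

```text
time_s: 11.85
tcp_pos: [0.4443, -0.028, 0.0512]
ee_rot: [[-0.173, -0.985, 0.001], [-0.985, 0.173, 0.0], [-0.0, -0.001, -1.0]]
wrist_force: [-0.6, 0.1, -0.4]
gripper_width: 0.219
```

```bash
python3 go.py .444 -.0285 .0497 -100; python3 -c "
from h import *
im2,c2=snap('side','s9')
cv2.imwrite('pics/s9c.png',cv2.resize(im2[160:280,260:380],None,fx=5,fy=5,interpolation=cv2.INTER_CUBIC))
"
```

```text
t 11.85 tcp [ 0.4443 -0.028   0.0512] yaw -99.95 d [0.0006 0.0002 0.0015] w [-0.06  0.03  0.05] F [-0.6  0.1 -0.4] g 0.219
```

View pics/s9c.png

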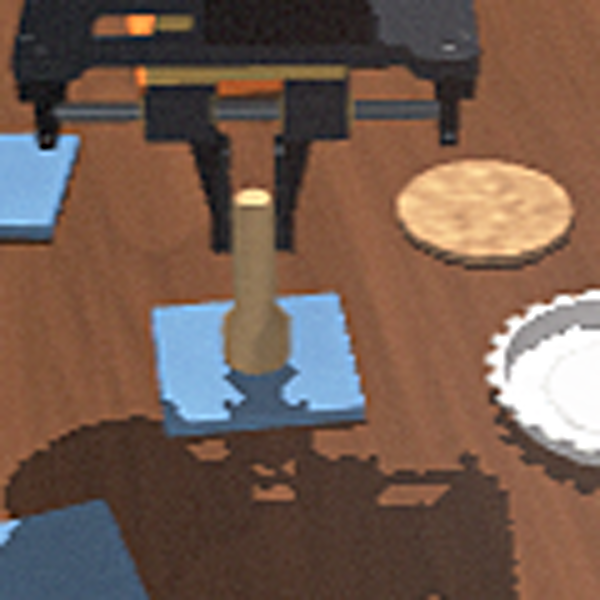

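>>> {"fn": "drive_tool", "kwargs": {
  "deltas": [
    {"dx":0,"dy":0,"dz":0.0015,"wx":0,"wy":0,"wz":0},
    {"dx":0,"dy":0,"dz":0.0015,"wx":0,"wy":0,"wz":0},
    {"dx":0,"dy":0,"dz":0.0015,"wx":0,"wy":0,"wz":0},
    {"dx":0,"dy":0,"dz":0.0015,"wx":0,"wy":0,"wz":0}
  ]
}}

```text
time_s: 12.3
tcp_pos: [0.4444, -0.028, 0.0497]
ee_rot: [[-0.173, -0.985, 0.001], [-0.985, 0.173, 0.0], [-0.0, -0.001, -1.0]]
wrist_force: [-0.5, -0.1, 3.5]
gripper_width: 0.214
```

>>> {"fn": "drive_tool", "kwargs": {
  "deltas": [
    {"dx":0,"dy":0,"dz":0,"wx":0,"wy":0,"wz":0},
    {"dx":0,"dy":0,"dz":0,"wx":0,"wy":0,"wz":0},
    {"dx":0,"dy":0,"dz":0,"wx":0,"wy":0,"wz":0},
    {"dx":0,"dy":0,"dz":0,"wx":0,"wy":0,"wz":0},
    {"dx":0,"dy":0,"dz":0,"wx":0,"wy":0,"wz":0},
    {"dx":0,"dy":0,"dz":0,"wx":0,"wy":0,"wz":0},
    {"dx":0,"dy":0,"dz":0,"wx":0,"wy":0,"wz":0},
    {"dx":0,"dy":0,"dz":0,"wx":0,"wy":0,"wz":0}
  ],
  "gripper": 0.9
}}

```text
time_s: 13.1
tcp_pos: [0.4439, -0.0281, 0.0492]
ee_rot: [[-0.173, -0.985, -0.0], [-0.985, 0.173, 0.0], [-0.0, 0.0, -1.0]]
wrist_force: [-0.3, -0.6, 0.3]
gripper_width: 0.848
```

```bash
python3 go.py .475 -.307 .2 -100; python3 -c "
from h import *
im2,c2=snap('side','s10')
cv2.imwrite('pics/s10c.png',cv2.resize(im2[160:280,260:380],None,fx=5,fy=5,interpolation=cv2.INTER_CUBIC))
"
```

```text
t 13.1 tcp [ 0.4439 -0.0281  0.0492] yaw -99.96 d [ 0.2693 -0.0789 -0.1508] w [0.   0.   0.04] F [-0.3 -0.6  0.3] g 0.848
```

View pics/s10c.png

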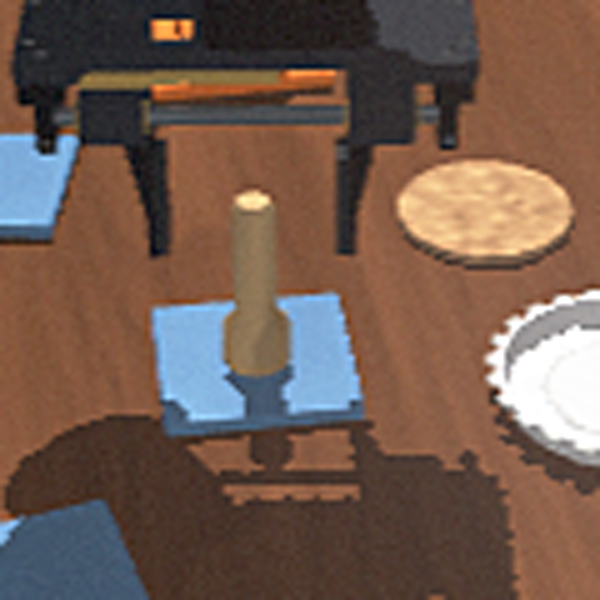

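The tamper stands released in the middle of the tile. Raising, then back to the stack.

>>> {"fn": "drive_tool", "kwargs": {
  "deltas": [
    {"dx":0,"dy":0,"dz":-0.02,"wx":0,"wy":0,"wz":0},
    {"dx":0,"dy":0,"dz":-0.06,"wx":0,"wy":0,"wz":0},
    {"dx":0,"dy":0,"dz":-0.11,"wx":0,"wy":0,"wz":0},
    {"dx":0.269,"dy":-0.079,"dz":-0.11,"wx":0,"wy":0,"wz":0},
    {"dx":0.269,"dy":-0.079,"dz":-0.11,"wx":0,"wy":0,"wz":0},
    {"dx":0.269,"dy":-0.079,"dz":-0.11,"wx":0,"wy":0,"wz":0},
    {"dx":0.269,"dy":-0.079,"dz":-0.11,"wx":0,"wy":0,"wz":0},
    {"dx":0.269,"dy":-0.079,"dz":-0.11,"wx":0,"wy":0,"wz":0},
    {"dx":0.269,"dy":-0.079,"dz":-0.11,"wx":0,"wy":0,"wz":0},
    {"dx":0.269,"dy":-0.079,"dz":-0.11,"wx":0,"wy":0,"wz":0},
    {"dx":0.269,"dy":-0.079,"dz":-0.11,"wx":0,"wy":0,"wz":0},
    {"dx":0.269,"dy":-0.079,"dz":-0.11,"wx":0,"wy":0,"wz":0},
    {"dx":0.269,"dy":-0.079,"dz":-0.11,"wx":0,"wy":0,"wz":0}
  ],
  "gripper": 1.0
}}

```text
time_s: 14.45
tcp_pos: [0.4752, -0.3056, 0.1595]
ee_rot: [[-0.171, -0.985, 0.0], [-0.985, 0.171, 0.0], [-0.0, -0.0, -1.0]]
wrist_force: [0.1, -0.1, -0.3]
gripper_width: 1.001
```

```bash
python3 go.py .475 -.307 .038 -100; python3 -c "
from h import *
im,c=snap('wrist','w11')
print(proj(c,[[.475,-.307,.081],[.475,-.307,.054]]))
cv2.imwrite('pics/w11c.png',cv2.resize(im[130:330,220:420],None,fx=3,fy=3,interpolation=cv2.INTER_CUBIC))
im,c=snap('side','s11')
cv2.imwrite('pics/s11c.png',cv2.resize(im[270:380,310:400],None,fx=5,fy=5,interpolation=cv2.INTER_CUBIC))
"
```

```text
t 14.45 tcp [ 0.4752 -0.3056  0.1595] yaw -99.86 d [ 0.0014 -0.      0.1215] w [-0.01  0.01  0.14] F [ 0.1 -0.1 -0.3] g 1.001
[[322.96401138 201.96239446]
 [322.93069567 194.86572108]]
```

View pics/w11c.png

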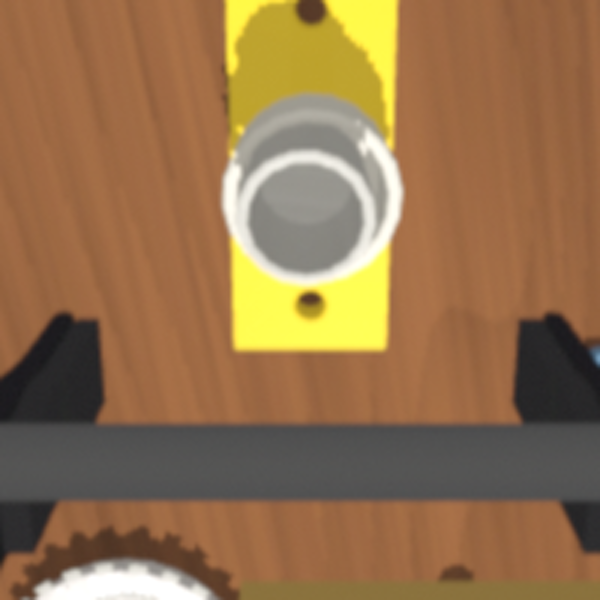

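View pics/s11c.png

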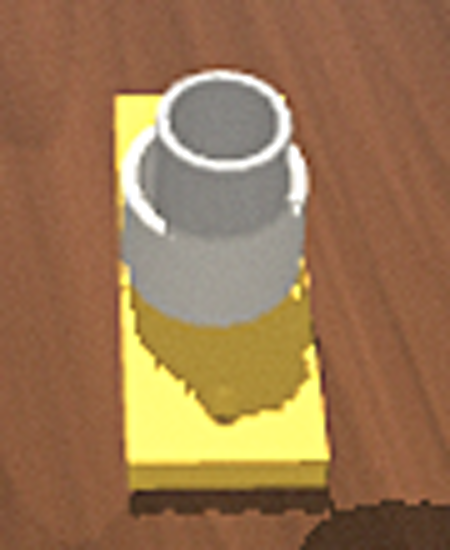

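The cup rim is centred at wrist pixel (322.7,202), exactly where predicted. Descending to grip it just above the ramekin rim.

>>> {"fn": "drive_tool", "kwargs": {
  "deltas": [
    {"dx":0.0014,"dy":0,"dz":0.03,"wx":0,"wy":0,"wz":0},
    {"dx":0.0014,"dy":0,"dz":0.06,"wx":0,"wy":0,"wz":0},
    {"dx":0.0014,"dy":0,"dz":0.09,"wx":0,"wy":0,"wz":0},
    {"dx":0.0014,"dy":0,"dz":0.11,"wx":0,"wy":0,"wz":0},
    {"dx":0.0014,"dy":0,"dz":0.118,"wx":0,"wy":0,"wz":0},
    {"dx":0.0014,"dy":0,"dz":0.121,"wx":0,"wy":0,"wz":0},
    {"dx":0.0014,"dy":0,"dz":0.121,"wx":0,"wy":0,"wz":0},
    {"dx":0.0014,"dy":0,"dz":0.121,"wx":0,"wy":0,"wz":0}
  ]
}}

```text
time_s: 15.35
tcp_pos: [0.4759, -0.3083, 0.0396]
ee_rot: [[-0.172, -0.985, 0.002], [-0.985, 0.172, -0.001], [0.001, -0.003, -1.0]]
wrist_force: [-0.9, 0.6, 0.9]
gripper_width: 0.997
```

>>> {"fn": "drive_tool", "kwargs": {
  "deltas": [
    {"dx":0,"dy":0,"dz":0,"wx":0,"wy":0,"wz":0},
    {"dx":0,"dy":0,"dz":0,"wx":0,"wy":0,"wz":0},
    {"dx":0,"dy":0,"dz":0,"wx":0,"wy":0,"wz":0},
    {"dx":0,"dy":0,"dz":0,"wx":0,"wy":0,"wz":0},
    {"dx":0,"dy":0,"dz":0,"wx":0,"wy":0,"wz":0},
    {"dx":0,"dy":0,"dz":0,"wx":0,"wy":0,"wz":0},
    {"dx":0,"dy":0,"dz":0,"wx":0,"wy":0,"wz":0},
    {"dx":0,"dy":0,"dz":0,"wx":0,"wy":0,"wz":0},
    {"dx":0,"dy":0,"dz":0,"wx":0,"wy":0,"wz":0},
    {"dx":0,"dy":0,"dz":0,"wx":0,"wy":0,"wz":0}
  ],
  "gripper": 0.0
}}

```text
time_s: 16.35
tcp_pos: [0.4752, -0.3081, 0.0383]
ee_rot: [[-0.173, -0.985, 0.0], [-0.985, 0.173, -0.0], [0.0, -0.0, -1.0]]
wrist_force: [1.2, -0.2, 0.4]
gripper_width: 0.52
```

```bash
python3 go.py .5789 .076 .13 -100; python3 -c "
from h import *
im,c=snap('side','s12')
cv2.imwrite('pics/s12c.png',cv2.resize(im[250:370,300:420],None,fx=5,fy=5,interpolation=cv2.INTER_CUBIC))
"
```

```text
t 16.35 tcp [ 0.4752 -0.3081  0.0383] yaw -99.95 d [-0.3963 -0.0358 -0.0917] w [-0.02 -0.    0.05] F [ 1.2 -0.2  0.4] g 0.52
```

View pics/s12c.png

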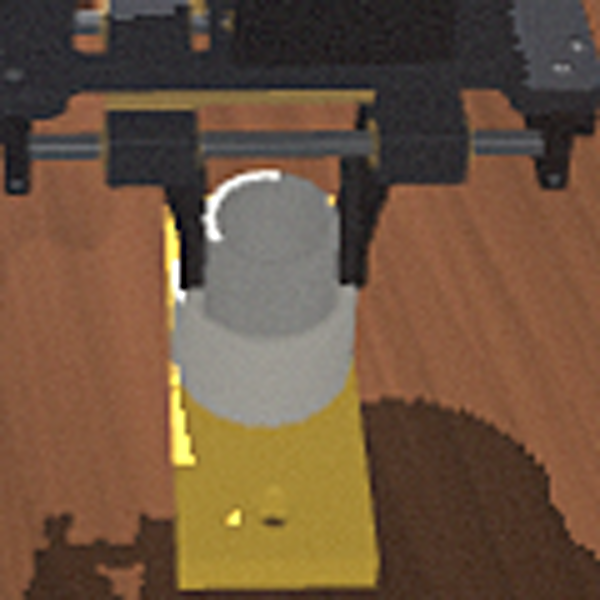

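>>> {"fn": "drive_tool", "kwargs": {
  "deltas": [
    {"dx":0,"dy":0,"dz":-0.005,"wx":0,"wy":0,"wz":0},
    {"dx":0,"dy":0,"dz":-0.02,"wx":0,"wy":0,"wz":0},
    {"dx":0,"dy":0,"dz":-0.04,"wx":0,"wy":0,"wz":0},
    {"dx":0,"dy":0,"dz":-0.06,"wx":0,"wy":0,"wz":0},
    {"dx":0,"dy":0,"dz":-0.085,"wx":0,"wy":0,"wz":0},
    {"dx":-0.01,"dy":-0.001,"dz":-0.105,"wx":0,"wy":0,"wz":0},
    {"dx":-0.03,"dy":-0.003,"dz":-0.115,"wx":0,"wy":0,"wz":0},
    {"dx":-0.06,"dy":-0.006,"dz":-0.12,"wx":0,"wy":0,"wz":0},
    {"dx":-0.1,"dy":-0.01,"dz":-0.12,"wx":0,"wy":0,"wz":0},
    {"dx":-0.14,"dy":-0.014,"dz":-0.12,"wx":0,"wy":0,"wz":0},
    {"dx":-0.18,"dy":-0.018,"dz":-0.12,"wx":0,"wy":0,"wz":0},
    {"dx":-0.22,"dy":-0.021,"dz":-0.12,"wx":0,"wy":0,"wz":0},
    {"dx":-0.26,"dy":-0.024,"dz":-0.12,"wx":0,"wy":0,"wz":0},
    {"dx":-0.3,"dy":-0.028,"dz":-0.12,"wx":0,"wy":0,"wz":0},
    {"dx":-0.335,"dy":-0.031,"dz":-0.12,"wx":0,"wy":0,"wz":0},
    {"dx":-0.365,"dy":-0.034,"dz":-0.12,"wx":0,"wy":0,"wz":0},
    {"dx":-0.385,"dy":-0.036,"dz":-0.12,"wx":0,"wy":0,"wz":0},
    {"dx":-0.396,"dy":-0.036,"dz":-0.12,"wx":0,"wy":0,"wz":0},
    {"dx":-0.396,"dy":-0.036,"dz":-0.12,"wx":0,"wy":0,"wz":0},
    {"dx":-0.396,"dy":-0.036,"dz":-0.12,"wx":0,"wy":0,"wz":0}
  ]
}}

```text
time_s: 18.4
tcp_pos: [0.5783, 0.0749, 0.1581]
ee_rot: [[-0.174, -0.985, -0.001], [-0.985, 0.174, -0.0], [0.001, 0.001, -1.0]]
wrist_force: [0.3, -0.3, -1.6]
gripper_width: 0.52
```

```bash
python3 go.py .5789 .076 .026 -100; python3 -c "
from h import *
im,c=snap('wrist','w13')
for b in blobs(im,(10,100,175),(22,180,255),500)[0]:
    P=plane(c,b,.006);print(cv2.minEnclosingCircle(np.float32(P[:,:2]*1000)),b.min(0),b.max(0))
im2,c2=snap('side','s13')
cv2.imwrite('pics/w13c.png',np.hstack([cv2.resize(im[60:310,170:470],None,fx=1.2,fy=1.2),cv2.resize(im2[130:230,290:410],None,fx=3,fy=3,interpolation=cv2.INTER_CUBIC)]))
"
```

```text
t 18.4 tcp [0.5783 0.0749 0.1581] yaw -100.0 d [-0.0012 -0.0005  0.1321] w [ 0.05 -0.03  0.  ] F [ 0.3 -0.3 -1.6] g 0.52
((579.6246337890625, 77.99496459960938), 45.63573455810547) [286. 152.] [359. 212.]
((828.4112548828125, -142.23802185058594), 57.39932632446289) [0. 7.] [110.  50.]
```

View pics/w13c.png

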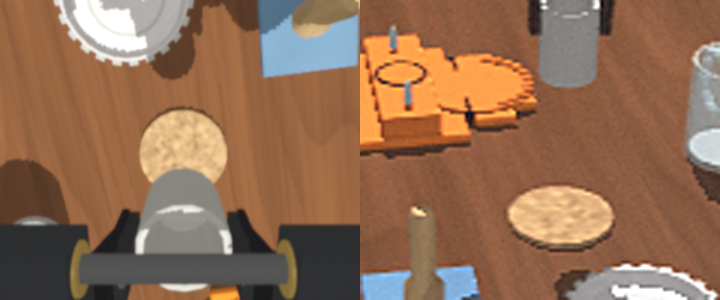

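>>> {"fn": "drive_tool", "kwargs": {
  "deltas": [
    {"dx":-0.002,"dy":-0.0003,"dz":0.015,"wx":0,"wy":0,"wz":0},
    {"dx":-0.002,"dy":-0.0003,"dz":0.04,"wx":0,"wy":0,"wz":0},
    {"dx":-0.002,"dy":-0.0003,"dz":0.065,"wx":0,"wy":0,"wz":0},
    {"dx":-0.002,"dy":-0.0003,"dz":0.09,"wx":0,"wy":0,"wz":0},
    {"dx":-0.002,"dy":-0.0003,"dz":0.11,"wx":0,"wy":0,"wz":0},
    {"dx":-0.002,"dy":-0.0003,"dz":0.122,"wx":0,"wy":0,"wz":0},
    {"dx":-0.002,"dy":-0.0003,"dz":0.128,"wx":0,"wy":0,"wz":0},
    {"dx":-0.002,"dy":-0.0003,"dz":0.13,"wx":0,"wy":0,"wz":0},
    {"dx":-0.002,"dy":-0.0003,"dz":0.131,"wx":0,"wy":0,"wz":0},
    {"dx":-0.002,"dy":-0.0003,"dz":0.131,"wx":0,"wy":0,"wz":0},
    {"dx":-0.002,"dy":-0.0003,"dz":0.131,"wx":0,"wy":0,"wz":0}
  ]
}}

```text
time_s: 19.6
tcp_pos: [0.58, 0.0779, 0.0281]
ee_rot: [[-0.173, -0.985, 0.001], [-0.985, 0.173, 0.001], [-0.001, -0.001, -1.0]]
wrist_force: [-0.4, 0.5, -1.0]
gripper_width: 0.515
```

>>> {"fn": "drive_tool", "kwargs": {
  "deltas": [
    {"dx":0,"dy":0,"dz":0.001,"wx":0,"wy":0,"wz":0},
    {"dx":0,"dy":0,"dz":0.001,"wx":0,"wy":0,"wz":0},
    {"dx":0,"dy":0,"dz":0.001,"wx":0,"wy":0,"wz":0}
  ]
}}

```text
time_s: 19.9
tcp_pos: [0.5796, 0.0777, 0.0264]
ee_rot: [[-0.173, -0.985, 0.0], [-0.985, 0.173, 0.0], [-0.0, -0.0, -1.0]]
wrist_force: [-0.4, 0.1, -0.8]
gripper_width: 0.516
```

```bash
python3 go.py .579 .077 .0253 -100; python3 -c "
from h import *
im2,c2=snap('side','s14')
cv2.imwrite('pics/s14c.png',cv2.resize(im2[130:230,290:410],None,fx=5,fy=5,interpolation=cv2.INTER_CUBIC))
"
```

```text
t 19.9 tcp [0.5796 0.0777 0.0264] yaw -99.95 d [0.0008 0.0004 0.0011] w [-0.01  0.01  0.05] F [-0.4  0.1 -0.8] g 0.516
```

View pics/s14c.png

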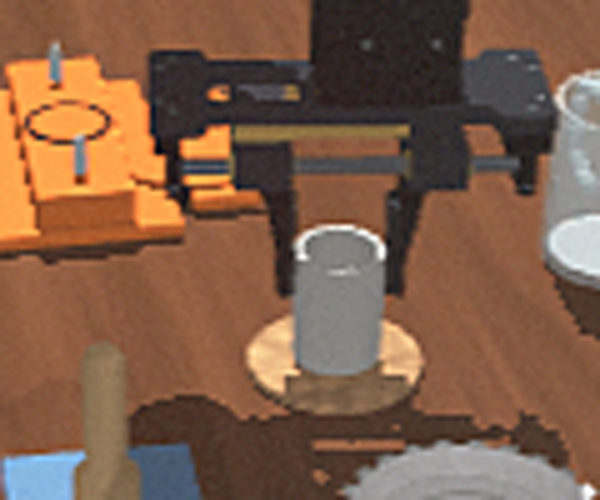

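>>> {"fn": "drive_tool", "kwargs": {
  "deltas": [
    {"dx":0,"dy":0,"dz":0.001,"wx":0,"wy":0,"wz":0},
    {"dx":0,"dy":0,"dz":0.0015,"wx":0,"wy":0,"wz":0},
    {"dx":0,"dy":0,"dz":0.0015,"wx":0,"wy":0,"wz":0},
    {"dx":0,"dy":0,"dz":0.0015,"wx":0,"wy":0,"wz":0}
  ]
}}

```text
time_s: 20.35
tcp_pos: [0.5797, 0.0777, 0.0252]
ee_rot: [[-0.173, -0.985, 0.0], [-0.985, 0.173, 0.0], [-0.0, -0.0, -1.0]]
wrist_force: [-1.7, 0.2, 3.9]
gripper_width: 0.52
```

>>> {"fn": "drive_tool", "kwargs": {
  "deltas": [
    {"dx":0,"dy":0,"dz":0,"wx":0,"wy":0,"wz":0},
    {"dx":0,"dy":0,"dz":0,"wx":0,"wy":0,"wz":0},
    {"dx":0,"dy":0,"dz":0,"wx":0,"wy":0,"wz":0},
    {"dx":0,"dy":0,"dz":0,"wx":0,"wy":0,"wz":0},
    {"dx":0,"dy":0,"dz":0,"wx":0,"wy":0,"wz":0},
    {"dx":0,"dy":0,"dz":0,"wx":0,"wy":0,"wz":0},
    {"dx":0,"dy":0,"dz":0,"wx":0,"wy":0,"wz":0}
  ],
  "gripper": 1.0
}}

```text
time_s: 21.05
tcp_pos: [0.5795, 0.0777, 0.0247]
ee_rot: [[-0.173, -0.985, -0.0], [-0.985, 0.173, -0.0], [0.0, 0.0, -1.0]]
wrist_force: [-0.2, -0.2, 1.0]
gripper_width: 0.98
```

```bash
python3 go.py .475 -.307 .145 -100; python3 -c "
from h import *
im2,c2=snap('side','s15')
cv2.imwrite('pics/s15c.png',cv2.resize(im2[130:230,290:410],None,fx=5,fy=5,interpolation=cv2.INTER_CUBIC))
"
```

```text
t 21.05 tcp [0.5795 0.0777 0.0247] yaw -99.96 d [ 0.3969  0.0364 -0.1203] w [ 0.   -0.    0.04] F [-0.2 -0.2  1. ] g 0.98
```

View pics/s15c.png

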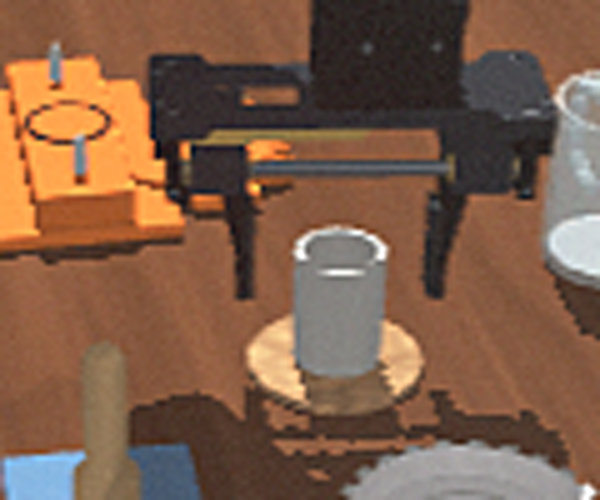

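The cup stands in the middle of the coaster. Returning to the stack for the ramekin.

>>> {"fn": "drive_tool", "kwargs": {
  "deltas": [
    {"dx":0,"dy":0,"dz":-0.02,"wx":0,"wy":0,"wz":0},
    {"dx":0,"dy":0,"dz":-0.06,"wx":0,"wy":0,"wz":0},
    {"dx":0,"dy":0,"dz":-0.11,"wx":0,"wy":0,"wz":0},
    {"dx":0.02,"dy":0.002,"dz":-0.12,"wx":0,"wy":0,"wz":0},
    {"dx":0.397,"dy":0.036,"dz":-0.12,"wx":0,"wy":0,"wz":0},
    {"dx":0.397,"dy":0.036,"dz":-0.12,"wx":0,"wy":0,"wz":0},
    {"dx":0.397,"dy":0.036,"dz":-0.12,"wx":0,"wy":0,"wz":0},
    {"dx":0.397,"dy":0.036,"dz":-0.12,"wx":0,"wy":0,"wz":0},
    {"dx":0.397,"dy":0.036,"dz":-0.12,"wx":0,"wy":0,"wz":0},
    {"dx":0.397,"dy":0.036,"dz":-0.12,"wx":0,"wy":0,"wz":0},
    {"dx":0.397,"dy":0.036,"dz":-0.12,"wx":0,"wy":0,"wz":0},
    {"dx":0.397,"dy":0.036,"dz":-0.12,"wx":0,"wy":0,"wz":0},
    {"dx":0.397,"dy":0.036,"dz":-0.12,"wx":0,"wy":0,"wz":0},
    {"dx":0.397,"dy":0.036,"dz":-0.12,"wx":0,"wy":0,"wz":0},
    {"dx":0.397,"dy":0.036,"dz":-0.12,"wx":0,"wy":0,"wz":0},
    {"dx":0.397,"dy":0.036,"dz":-0.12,"wx":0,"wy":0,"wz":0}
  ]
}}

```text
time_s: 22.7
tcp_pos: [0.4758, -0.3061, 0.1448]
ee_rot: [[-0.171, -0.985, 0.0], [-0.985, 0.171, 0.0], [-0.0, -0.0, -1.0]]
wrist_force: [0.4, -0.2, -0.9]
gripper_width: 1.001
```

```bash
python3 go.py .475 -.307 .013 -100; python3 -c "
from h import *
im,c=snap('wrist','w16')
print(proj(c,[[.475,-.307,.054],[.475,-.307,.014]]))
cv2.imwrite('pics/w16c.png',cv2.resize(im[100:300,220:420],None,fx=3,fy=3,interpolation=cv2.INTER_CUBIC))
for b in blobs(im,(24,150,90),(32,255,255),50)[0]: print(rect(plane(c,b,.014)))
"
```

```text
t 22.7 tcp [ 0.4758 -0.3061  0.1448] yaw -99.85 d [0.001  0.0007 0.1318] w [-0.01  0.    0.15] F [ 0.4 -0.2 -0.9] g 1.001
[[323.64409125 198.91292533]
 [323.51918084 189.5534185 ]]
((484.3459777832031, -252.88417053222656), (45.50731658935547, 64.307373046875), 80.13523864746094)
((466.7799377441406, -351.5423583984375), (75.18800354003906, 64.41079711914062), 80.12469482421875)
```

View pics/w16c.png

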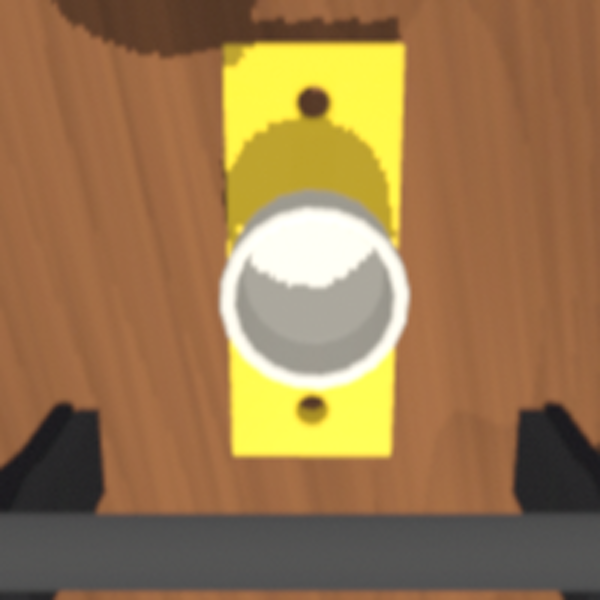

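The ramekin is at wrist pixel (324.7,199), within about 1 mm of the prediction.

>>> {"fn": "drive_tool", "kwargs": {
  "deltas": [
    {"dx":0.001,"dy":0.0012,"dz":0.04,"wx":0,"wy":0,"wz":0},
    {"dx":0.001,"dy":0.0012,"dz":0.08,"wx":0,"wy":0,"wz":0},
    {"dx":0.001,"dy":0.0012,"dz":0.11,"wx":0,"wy":0,"wz":0},
    {"dx":0.001,"dy":0.0012,"dz":0.124,"wx":0,"wy":0,"wz":0},
    {"dx":0.001,"dy":0.0012,"dz":0.129,"wx":0,"wy":0,"wz":0},
    {"dx":0.001,"dy":0.0012,"dz":0.129,"wx":0,"wy":0,"wz":0},
    {"dx":0.001,"dy":0.0012,"dz":0.129,"wx":0,"wy":0,"wz":0},
    {"dx":0.001,"dy":0.0012,"dz":0.129,"wx":0,"wy":0,"wz":0}
  ]
}}

```text
time_s: 23.55
tcp_pos: [0.4751, -0.3081, 0.0171]
ee_rot: [[-0.172, -0.985, 0.003], [-0.985, 0.172, -0.001], [0.0, -0.003, -1.0]]
wrist_force: [0.0, 0.0, 0.2]
gripper_width: 1.0
```

>>> {"fn": "drive_tool", "kwargs": {
  "deltas": [
    {"dx":0,"dy":0,"dz":0,"wx":0,"wy":0,"wz":0},
    {"dx":0,"dy":0,"dz":0,"wx":0,"wy":0,"wz":0},
    {"dx":0,"dy":0,"dz":0,"wx":0,"wy":0,"wz":0},
    {"dx":0,"dy":0,"dz":0,"wx":0,"wy":0,"wz":0},
    {"dx":0,"dy":0,"dz":0,"wx":0,"wy":0,"wz":0},
    {"dx":0,"dy":0,"dz":0,"wx":0,"wy":0,"wz":0},
    {"dx":0,"dy":0,"dz":0,"wx":0,"wy":0,"wz":0},
    {"dx":0,"dy":0,"dz":0,"wx":0,"wy":0,"wz":0}
  ],
  "gripper": 0.0
}}

```text
time_s: 24.35
tcp_pos: [0.474, -0.308, 0.0159]
ee_rot: [[-0.173, -0.985, -0.0], [-0.985, 0.173, -0.0], [0.0, 0.0, -1.0]]
wrist_force: [-0.7, 0.9, 3.9]
gripper_width: 0.732
```

```bash
python3 go.py .604 -.081 .145 -100; python3 -c "
from h import *
im,c=snap('side','s17')
cv2.imwrite('pics/s17c.png',cv2.resize(im[250:370,300:420],None,fx=5,fy=5,interpolation=cv2.INTER_CUBIC))
"
```

```text
t 24.35 tcp [ 0.474  -0.308   0.0159] yaw -99.96 d [-0.246  -0.0888 -0.1291] w [ 0.01 -0.    0.04] F [-0.7  0.9  3.9] g 0.732
```

View pics/s17c.png

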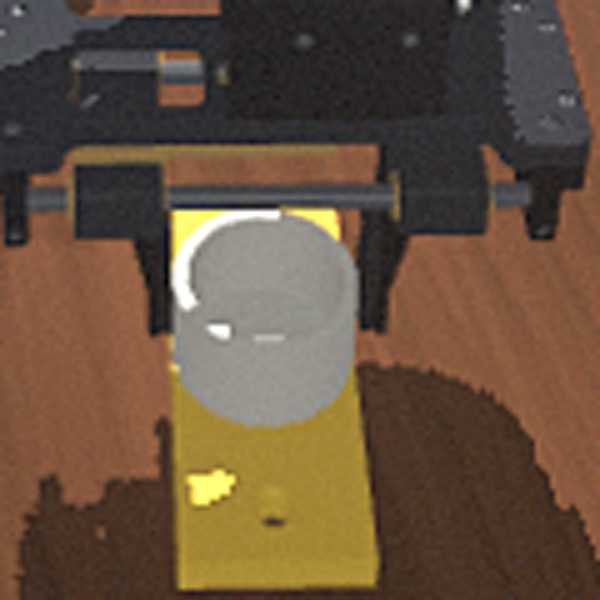

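>>> {"fn": "drive_tool", "kwargs": {
  "deltas": [
    {"dx":0,"dy":0,"dz":-0.005,"wx":0,"wy":0,"wz":0},
    {"dx":0,"dy":0,"dz":-0.02,"wx":0,"wy":0,"wz":0},
    {"dx":0,"dy":0,"dz":-0.045,"wx":0,"wy":0,"wz":0},
    {"dx":0,"dy":0,"dz":-0.07,"wx":0,"wy":0,"wz":0},
    {"dx":-0.01,"dy":-0.004,"dz":-0.095,"wx":0,"wy":0,"wz":0},
    {"dx":-0.03,"dy":-0.011,"dz":-0.115,"wx":0,"wy":0,"wz":0},
    {"dx":-0.06,"dy":-0.022,"dz":-0.125,"wx":0,"wy":0,"wz":0},
    {"dx":-0.09,"dy":-0.032,"dz":-0.129,"wx":0,"wy":0,"wz":0},
    {"dx":-0.12,"dy":-0.043,"dz":-0.129,"wx":0,"wy":0,"wz":0},
    {"dx":-0.15,"dy":-0.054,"dz":-0.129,"wx":0,"wy":0,"wz":0},
    {"dx":-0.18,"dy":-0.065,"dz":-0.129,"wx":0,"wy":0,"wz":0},
    {"dx":-0.21,"dy":-0.076,"dz":-0.129,"wx":0,"wy":0,"wz":0},
    {"dx":-0.235,"dy":-0.085,"dz":-0.129,"wx":0,"wy":0,"wz":0},
    {"dx":-0.246,"dy":-0.089,"dz":-0.129,"wx":0,"wy":0,"wz":0},
    {"dx":-0.246,"dy":-0.089,"dz":-0.129,"wx":0,"wy":0,"wz":0},
    {"dx":-0.246,"dy":-0.089,"dz":-0.129,"wx":0,"wy":0,"wz":0},
    {"dx":-0.246,"dy":-0.089,"dz":-0.129,"wx":0,"wy":0,"wz":0}
  ]
}}

```text
time_s: 26.1
tcp_pos: [0.6035, -0.082, 0.1446]
ee_rot: [[-0.174, -0.985, -0.001], [-0.985, 0.174, -0.0], [0.0, 0.001, -1.0]]
wrist_force: [-0.0, -0.4, -2.0]
gripper_width: 0.735
```

```bash
python3 go.py .604 -.081 .006 -100; python3 -c "
from h import *
im,c=snap('wrist','w18')
im2,c2=snap('side','s18')
im3,c3=snap('top','t18')
cv2.imwrite('pics/w18c.png',cv2.resize(im[60:310,200:450],None,fx=2.4,fy=2.4,interpolation=cv2.INTER_CUBIC))
cv2.imwrite('pics/s18c.png',cv2.resize(im2[150:270,320:440],None,fx=5,fy=5,interpolation=cv2.INTER_CUBIC))
for (n,cc) in (('w',c),('s',c2)):
  print(n,proj(cc,[[.604,-.081,.015],[.604,-.081,.003],[.604,-.1425,.015]]))
"
```

```text
t 26.1 tcp [ 0.6035 -0.082   0.1446] yaw -100.03 d [-0.0011 -0.0004  0.1386] w [ 0.04 -0.01 -0.03] F [-0.  -0.4 -2. ] g 0.735
w [[322.58796351 191.61933539]
 [322.57956627 189.15616512]
 [312.72017016 137.56757734]]
s [[384.38256491 234.25671209]
 [383.9993656  238.44583135]
 [392.98122623 251.7160054 ]]
```

View pics/w18c.png

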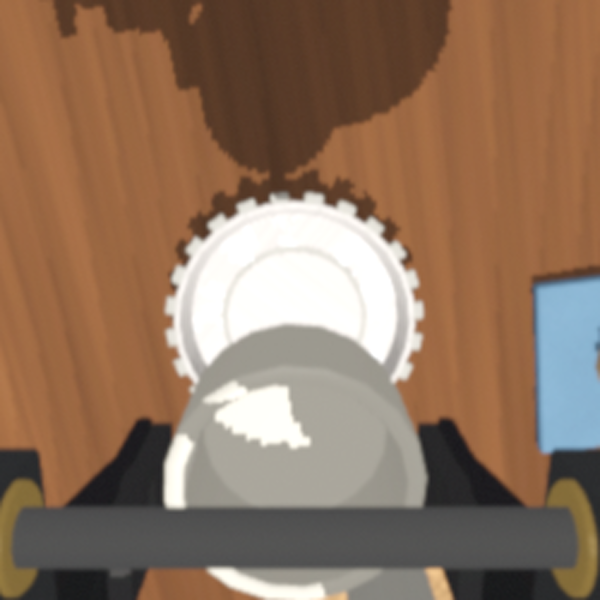

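View pics/s18c.png

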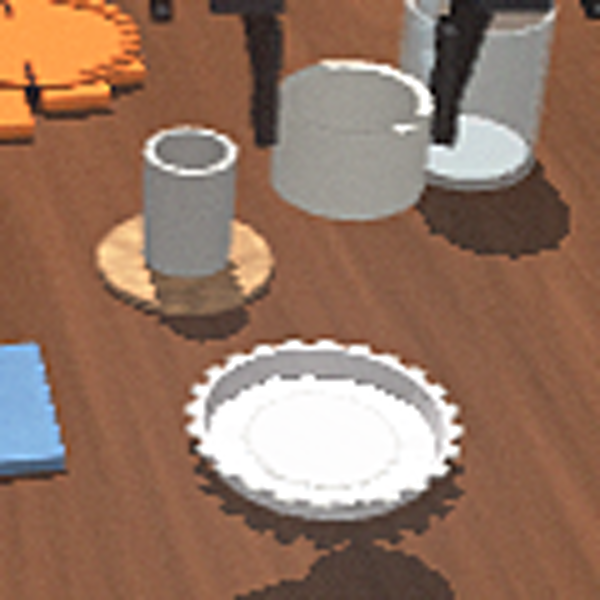

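The tin is at (0.604, -0.081), within about 2 mm in all views. Lowering the ramekin.

>>> {"fn": "drive_tool", "kwargs": {
  "deltas": [
    {"dx":-0.001,"dy":-0.0004,"dz":0.015,"wx":0,"wy":0,"wz":0},
    {"dx":-0.001,"dy":-0.0004,"dz":0.04,"wx":0,"wy":0,"wz":0},
    {"dx":-0.001,"dy":-0.0004,"dz":0.07,"wx":0,"wy":0,"wz":0},
    {"dx":-0.001,"dy":-0.0004,"dz":0.095,"wx":0,"wy":0,"wz":0},
    {"dx":-0.001,"dy":-0.0004,"dz":0.115,"wx":0,"wy":0,"wz":0},
    {"dx":-0.001,"dy":-0.0004,"dz":0.128,"wx":0,"wy":0,"wz":0},
    {"dx":-0.001,"dy":-0.0004,"dz":0.134,"wx":0,"wy":0,"wz":0},
    {"dx":-0.001,"dy":-0.0004,"dz":0.137,"wx":0,"wy":0,"wz":0},
    {"dx":-0.001,"dy":-0.0004,"dz":0.138,"wx":0,"wy":0,"wz":0},
    {"dx":-0.001,"dy":-0.0004,"dz":0.138,"wx":0,"wy":0,"wz":0},
    {"dx":-0.001,"dy":-0.0004,"dz":0.138,"wx":0,"wy":0,"wz":0},
    {"dx":-0.001,"dy":-0.0004,"dz":0.138,"wx":0,"wy":0,"wz":0}
  ]
}}

```text
time_s: 27.45
tcp_pos: [0.6052, -0.08, 0.0074]
ee_rot: [[-0.173, -0.985, 0.001], [-0.985, 0.173, 0.0], [-0.0, -0.001, -1.0]]
wrist_force: [-0.1, 0.5, -1.8]
gripper_width: 0.732
```

>>> {"fn": "drive_tool", "kwargs": {
  "deltas": [
    {"dx":0,"dy":0,"dz":0.0005,"wx":0,"wy":0,"wz":0},
    {"dx":0,"dy":0,"dz":0.001,"wx":0,"wy":0,"wz":0},
    {"dx":0,"dy":0,"dz":0.001,"wx":0,"wy":0,"wz":0},
    {"dx":0,"dy":0,"dz":0.001,"wx":0,"wy":0,"wz":0}
  ]
}}

```text
time_s: 27.85
tcp_pos: [0.6048, -0.0801, 0.0057]
ee_rot: [[-0.173, -0.985, -0.0], [-0.985, 0.173, -0.0], [0.0, 0.0, -1.0]]
wrist_force: [0.2, -0.4, -1.1]
gripper_width: 0.732
```

```bash
python3 go.py .604 -.081 .0049 -100; python3 -c "
from h import *
im2,c2=snap('side','s19')
cv2.imwrite('pics/s19c.png',cv2.resize(im2[150:270,320:440],None,fx=5,fy=5,interpolation=cv2.INTER_CUBIC))
"
```

```text
t 27.85 tcp [ 0.6048 -0.0801  0.0057] yaw -99.96 d [0.001  0.0006 0.0008] w [ 0.01 -0.    0.04] F [ 0.2 -0.4 -1.1] g 0.732
```

View pics/s19c.png

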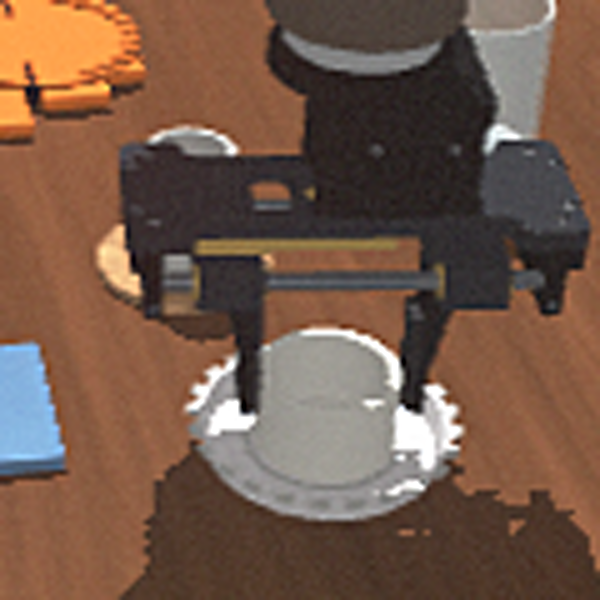

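>>> {"fn": "drive_tool", "kwargs": {
  "deltas": [
    {"dx":0,"dy":0,"dz":0.0005,"wx":0,"wy":0,"wz":0},
    {"dx":0,"dy":0,"dz":0.001,"wx":0,"wy":0,"wz":0},
    {"dx":0,"dy":0,"dz":0.001,"wx":0,"wy":0,"wz":0},
    {"dx":0,"dy":0,"dz":0.001,"wx":0,"wy":0,"wz":0}
  ]
}}

```text
time_s: 28.3
tcp_pos: [0.6049, -0.0801, 0.005]
ee_rot: [[-0.173, -0.985, 0.0], [-0.985, 0.173, -0.0], [0.0, -0.0, -1.0]]
wrist_force: [-0.5, 0.0, 0.5]
gripper_width: 0.733
```

>>> {"fn": "drive_tool", "kwargs": {
  "deltas": [
    {"dx":0,"dy":0,"dz":0,"wx":0,"wy":0,"wz":0},
    {"dx":0,"dy":0,"dz":0,"wx":0,"wy":0,"wz":0},
    {"dx":0,"dy":0,"dz":0,"wx":0,"wy":0,"wz":0},
    {"dx":0,"dy":0,"dz":0,"wx":0,"wy":0,"wz":0},
    {"dx":0,"dy":0,"dz":0,"wx":0,"wy":0,"wz":0},
    {"dx":0,"dy":0,"dz":0,"wx":0,"wy":0,"wz":0}
  ],
  "gripper": 1.0
}}

```text
time_s: 28.9
tcp_pos: [0.6048, -0.0801, 0.0047]
ee_rot: [[-0.173, -0.985, 0.0], [-0.985, 0.173, -0.0], [0.0, -0.0, -1.0]]
wrist_force: [-0.1, 0.4, 0.4]
gripper_width: 0.997
```

```bash
python3 go.py .475 -.308 .125 -100; python3 -c "
from h import *
im2,c2=snap('side','s20')
cv2.imwrite('pics/s20c.png',cv2.resize(im2[150:270,320:440],None,fx=5,fy=5,interpolation=cv2.INTER_CUBIC))
"
```

```text
t 28.9 tcp [ 0.6048 -0.0801  0.0047] yaw -99.95 d [ 0.2469  0.0885 -0.1203] w [-0.   -0.    0.05] F [-0.1  0.4  0.4] g 0.997
```

View pics/s20c.png

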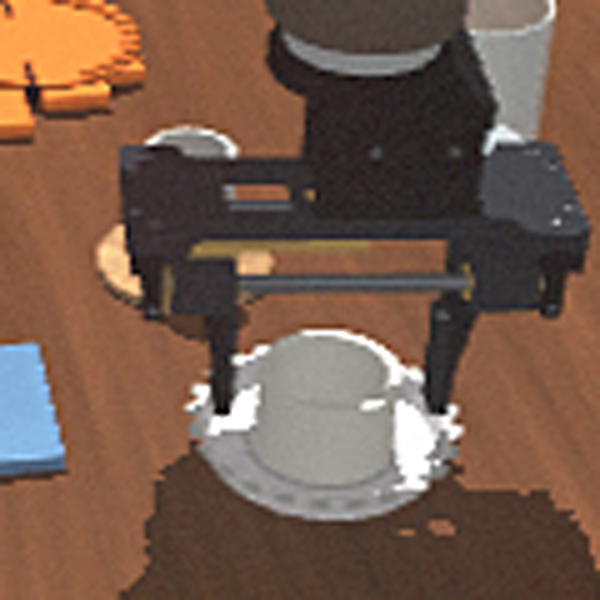

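The ramekin is released in the tin. Raising and moving to the plate.

>>> {"fn": "drive_tool", "kwargs": {
  "deltas": [
    {"dx":0,"dy":0,"dz":-0.02,"wx":0,"wy":0,"wz":0},
    {"dx":0,"dy":0,"dz":-0.06,"wx":0,"wy":0,"wz":0},
    {"dx":0,"dy":0,"dz":-0.1,"wx":0,"wy":0,"wz":0},
    {"dx":0.02,"dy":0.007,"dz":-0.12,"wx":0,"wy":0,"wz":0},
    {"dx":0.247,"dy":0.0885,"dz":-0.12,"wx":0,"wy":0,"wz":0},
    {"dx":0.247,"dy":0.0885,"dz":-0.12,"wx":0,"wy":0,"wz":0},
    {"dx":0.247,"dy":0.0885,"dz":-0.12,"wx":0,"wy":0,"wz":0},
    {"dx":0.247,"dy":0.0885,"dz":-0.12,"wx":0,"wy":0,"wz":0},
    {"dx":0.247,"dy":0.0885,"dz":-0.12,"wx":0,"wy":0,"wz":0},
    {"dx":0.247,"dy":0.0885,"dz":-0.12,"wx":0,"wy":0,"wz":0},
    {"dx":0.247,"dy":0.0885,"dz":-0.12,"wx":0,"wy":0,"wz":0},
    {"dx":0.247,"dy":0.0885,"dz":-0.12,"wx":0,"wy":0,"wz":0},
    {"dx":0.247,"dy":0.0885,"dz":-0.12,"wx":0,"wy":0,"wz":0},
    {"dx":0.247,"dy":0.0885,"dz":-0.12,"wx":0,"wy":0,"wz":0}
  ]
}}

```text
time_s: 30.35
tcp_pos: [0.4756, -0.3071, 0.1247]
ee_rot: [[-0.171, -0.985, 0.0], [-0.985, 0.171, 0.0], [-0.0, -0.0, -1.0]]
wrist_force: [0.2, -0.3, 0.1]
gripper_width: 1.001
```

```bash
python3 go.py .475 -.307 .013 -100; python3 -c "
from h import *
im,c=snap('wrist','w21')
cv2.imwrite('pics/w21c.png',cv2.resize(im[50:330,170:470],None,fx=2,fy=2,interpolation=cv2.INTER_CUBIC))
B,m=blobs(im,(22,120,60),(34,255,255),50)
for b in B: P=plane(c,b,.014);print(rect(P))
b=max(B,key=len);x,y,w,h=cv2.boundingRect(b.astype(np.float32))
mm=np.zeros(im.shape[:2],np.uint8);cv2.fillPoly(mm,[cv2.convexHull(b.astype(np.int32))],255)
hole=cv2.bitwise_and(mm,cv2.bitwise_not(m));hole=cv2.morphologyEx(hole,cv2.MORPH_OPEN,np.ones((3,3)))
n,l,st,ce=cv2.connectedComponentsWithStats(hole)
for i in range(1,n):
  if st[i,4]>20: print(st[i],ce[i],plane(c,[ce[i]],.014))
im,c=snap('side','s21')
for b in blobs(im,(22,150,100),(32,255,255),300)[0]: print('side',rect(plane(c,b,.014)))
cv2.imwrite('pics/s21c.png',cv2.resize(im[150:270,320:440],None,fx=4,fy=4,interpolation=cv2.INTER_CUBIC))
"
```

```text
t 30.35 tcp [ 0.4756 -0.3071  0.1247] yaw -99.85 d [-0.      0.0006  0.1117] w [-0.    0.    0.15] F [ 0.2 -0.3  0.1] g 1.001
((474.35650634765625, -309.1169128417969), (161.01756286621094, 65.45761108398438), 79.98526000976562)
[319 131  11  10  90] [323.98888889 135.58888889] [[ 0.46389062 -0.36857768  0.014     ]]
[321 240   6   4  22] [323.5        241.63636364] [[ 0.48442216 -0.25281213  0.014     ]]
```

View pics/w21c.png

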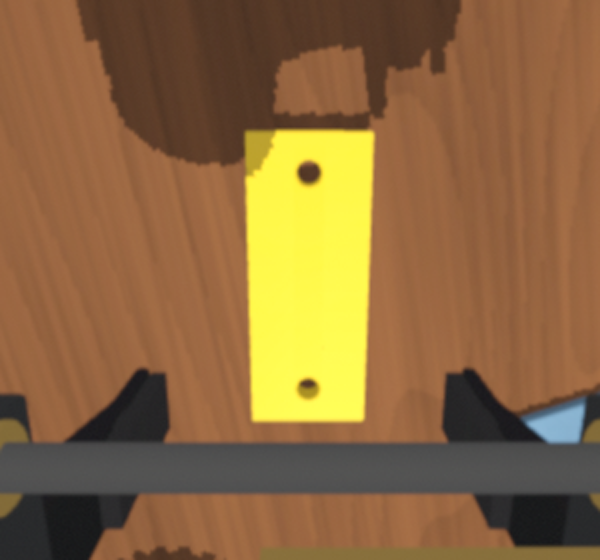

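View pics/s21c.png

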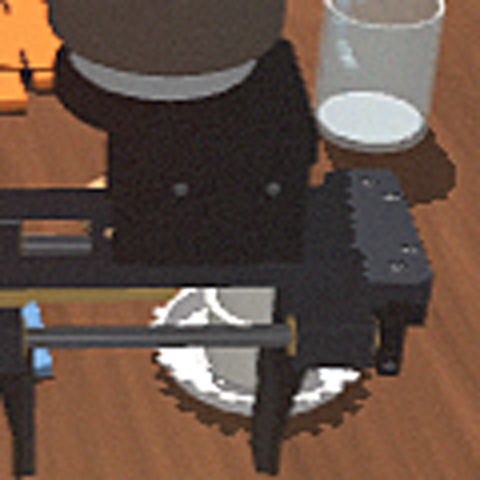

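The plate is at (0.4744, -0.309) with its long side on the 80° line, which matches the tool yaw. Descending until the real fingertips are about 2.5 mm above the table.

>>> {"fn": "drive_tool", "kwargs": {
  "deltas": [
    {"dx":0.002,"dy":0.001,"dz":0.04,"wx":0,"wy":0,"wz":0.1},
    {"dx":0.002,"dy":0.001,"dz":0.08,"wx":0,"wy":0,"wz":0.1},
    {"dx":0.002,"dy":0.001,"dz":0.11,"wx":0,"wy":0,"wz":0.1},
    {"dx":0.002,"dy":0.001,"dz":0.128,"wx":0,"wy":0,"wz":0.1},
    {"dx":0.002,"dy":0.001,"dz":0.135,"wx":0,"wy":0,"wz":0.1},
    {"dx":0.002,"dy":0.001,"dz":0.139,"wx":0,"wy":0,"wz":0.1},
    {"dx":0.002,"dy":0.001,"dz":0.139,"wx":0,"wy":0,"wz":0.1},
    {"dx":0.002,"dy":0.001,"dz":0.139,"wx":0,"wy":0,"wz":0.1},
    {"dx":0.002,"dy":0.001,"dz":0.139,"wx":0,"wy":0,"wz":0.1}
  ]
}}

```text
time_s: 31.35
tcp_pos: [0.4744, -0.3101, -0.0131]
ee_rot: [[-0.174, -0.985, 0.002], [-0.985, 0.174, -0.001], [0.0, -0.002, -1.0]]
wrist_force: [-0.1, 0.6, 0.4]
gripper_width: 1.0
```

```bash
python3 go.py .4744 -.309 -.016 -100; python3 -c "
from h import *
im,c=snap('side','s22')
cv2.imwrite('pics/s22c.png',cv2.resize(im[250:370,300:420],None,fx=5,fy=5,interpolation=cv2.INTER_CUBIC))
"
```

```text
t 31.35 tcp [ 0.4744 -0.3101 -0.0131] yaw -100.05 d [-0.0011  0.0002  0.0029] w [-0.13 -0.02 -0.05] F [-0.1  0.6  0.4] g 1.0
```

View pics/s22c.png

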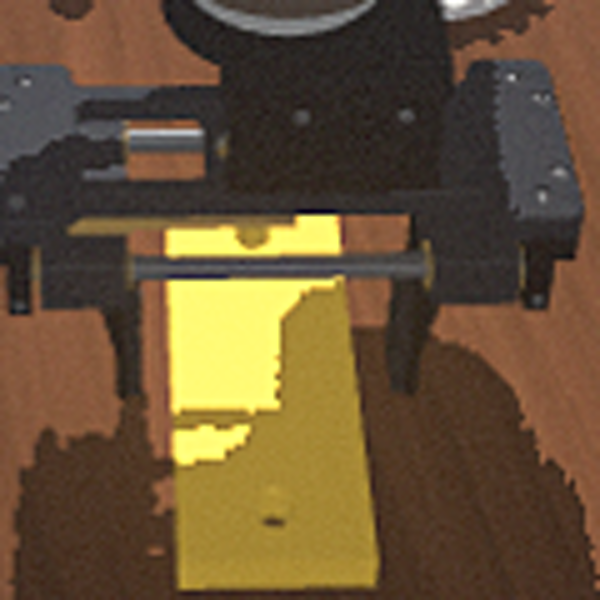

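>>> {"fn": "drive_tool", "kwargs": {
  "deltas": [
    {"dx":-0.001,"dy":0,"dz":0.0015,"wx":0,"wy":0,"wz":0},
    {"dx":-0.001,"dy":0,"dz":0.0015,"wx":0,"wy":0,"wz":0},
    {"dx":-0.001,"dy":0,"dz":0.0015,"wx":0,"wy":0,"wz":0}
  ]
}}

```text
time_s: 31.7
tcp_pos: [0.4738, -0.3089, -0.0157]
ee_rot: [[-0.175, -0.985, 0.0], [-0.985, 0.175, -0.0], [0.0, -0.0, -1.0]]
wrist_force: [-0.0, 0.1, 0.3]
gripper_width: 1.003
```

>>> {"fn": "drive_tool", "kwargs": {
  "deltas": [
    {"dx":0,"dy":0,"dz":0,"wx":0,"wy":0,"wz":0},
    {"dx":0,"dy":0,"dz":0,"wx":0,"wy":0,"wz":0},
    {"dx":0,"dy":0,"dz":0,"wx":0,"wy":0,"wz":0},
    {"dx":0,"dy":0,"dz":0,"wx":0,"wy":0,"wz":0},
    {"dx":0,"dy":0,"dz":0,"wx":0,"wy":0,"wz":0},
    {"dx":0,"dy":0,"dz":0,"wx":0,"wy":0,"wz":0},
    {"dx":0,"dy":0,"dz":0,"wx":0,"wy":0,"wz":0},
    {"dx":0,"dy":0,"dz":0,"wx":0,"wy":0,"wz":0}
  ],
  "gripper": 0.0
}}

```text
time_s: 32.5
tcp_pos: [0.4738, -0.3089, -0.0158]
ee_rot: [[-0.175, -0.985, -0.0], [-0.985, 0.175, 0.0], [-0.0, 0.0, -1.0]]
wrist_force: [-0.2, -1.1, -0.1]
gripper_width: 0.731
```

```bash
python3 go.py .475 .314 .12 -91.1; python3 -c "
from h import *
im,c=snap('wrist','w23')
cv2.imwrite('pics/w23c.png',cv2.resize(im[50:330,170:470],None,fx=2,fy=2,interpolation=cv2.INTER_CUBIC))"
```

```text
t 32.5 tcp [ 0.4738 -0.3089 -0.0158] yaw -100.06 d [-0.6135  0.1076 -0.1358] w [ 0.    0.   -8.96] F [-0.2 -1.1 -0.1] g 0.731
```

View pics/w23c.png

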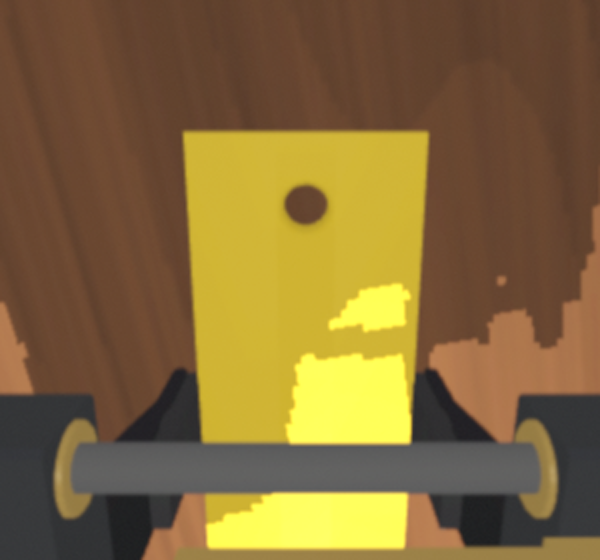

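The plate is gripped (0.731, i.e. 63.6 mm). I'll lift it and carry it past the press, so the wrist camera can see both dowels in front of the plate.

>>> {"fn": "drive_tool", "kwargs": {
  "deltas": [
    {"dx":0,"dy":0,"dz":-0.005,"wx":0,"wy":0,"wz":0},
    {"dx":0,"dy":0,"dz":-0.02,"wx":0,"wy":0,"wz":0},
    {"dx":0,"dy":0,"dz":-0.045,"wx":0,"wy":0,"wz":0},
    {"dx":0,"dy":0,"dz":-0.075,"wx":0,"wy":0,"wz":0},
    {"dx":0,"dy":0,"dz":-0.105,"wx":0,"wy":0,"wz":0},
    {"dx":-0.01,"dy":0.002,"dz":-0.13,"wx":0,"wy":0,"wz":-0.5},
    {"dx":-0.03,"dy":0.005,"dz":-0.145,"wx":0,"wy":0,"wz":-1},
    {"dx":-0.06,"dy":0.011,"dz":-0.15,"wx":0,"wy":0,"wz":-1.5},
    {"dx":-0.095,"dy":0.017,"dz":-0.15,"wx":0,"wy":0,"wz":-2},
    {"dx":-0.13,"dy":0.023,"dz":-0.15,"wx":0,"wy":0,"wz":-2.5},
    {"dx":-0.165,"dy":0.029,"dz":-0.15,"wx":0,"wy":0,"wz":-3},
    {"dx":-0.2,"dy":0.035,"dz":-0.15,"wx":0,"wy":0,"wz":-3.5},
    {"dx":-0.235,"dy":0.041,"dz":-0.15,"wx":0,"wy":0,"wz":-4},
    {"dx":-0.27,"dy":0.048,"dz":-0.15,"wx":0,"wy":0,"wz":-4.5},
    {"dx":-0.305,"dy":0.054,"dz":-0.15,"wx":0,"wy":0,"wz":-5},
    {"dx":-0.34,"dy":0.06,"dz":-0.15,"wx":0,"wy":0,"wz":-5.5},
    {"dx":-0.375,"dy":0.066,"dz":-0.15,"wx":0,"wy":0,"wz":-6},
    {"dx":-0.4,"dy":0.07,"dz":-0.15,"wx":0,"wy":0,"wz":-6.5},
    {"dx":-0.41,"dy":0.072,"dz":-0.15,"wx":0,"wy":0,"wz":-7},
    {"dx":-0.41,"dy":0.072,"dz":-0.15,"wx":0,"wy":0,"wz":-7}
  ]
}}

```text
time_s: 34.55
tcp_pos: [0.4743, 0.1082, 0.1343]
ee_rot: [[-0.051, -0.999, -0.0], [-0.999, 0.051, 0.0], [-0.0, 0.0, -1.0]]
wrist_force: [-0.2, -0.9, -0.3]
gripper_width: 0.732
```

```bash
python3 go.py .475 .49 .135 -91.2
```

```text
t 34.55 tcp [0.4743 0.1082 0.1343] yaw -92.94 d [-0.3814  0.0189 -0.0007] w [ 0.01  0.   -1.74] F [-0.2 -0.9 -0.3] g 0.732
```

>>> {"fn": "drive_tool", "kwargs": {
  "deltas": [
    {"dx":-0.01,"dy":0.001,"dz":0,"wx":0,"wy":0,"wz":-0.2},
    {"dx":-0.03,"dy":0.002,"dz":0,"wx":0,"wy":0,"wz":-0.4},
    {"dx":-0.06,"dy":0.003,"dz":0,"wx":0,"wy":0,"wz":-0.8},
    {"dx":-0.095,"dy":0.005,"dz":0,"wx":0,"wy":0,"wz":-1.2},
    {"dx":-0.13,"dy":0.007,"dz":0,"wx":0,"wy":0,"wz":-1.6},
    {"dx":-0.165,"dy":0.009,"dz":0,"wx":0,"wy":0,"wz":-1.7},
    {"dx":-0.2,"dy":0.01,"dz":0,"wx":0,"wy":0,"wz":-1.7},
    {"dx":-0.235,"dy":0.012,"dz":0,"wx":0,"wy":0,"wz":-1.7},
    {"dx":-0.27,"dy":0.014,"dz":0,"wx":0,"wy":0,"wz":-1.7},
    {"dx":-0.305,"dy":0.015,"dz":0,"wx":0,"wy":0,"wz":-1.7},
    {"dx":-0.34,"dy":0.017,"dz":0,"wx":0,"wy":0,"wz":-1.7},
    {"dx":-0.365,"dy":0.018,"dz":0,"wx":0,"wy":0,"wz":-1.7},
    {"dx":-0.38,"dy":0.019,"dz":0,"wx":0,"wy":0,"wz":-1.7},
    {"dx":-0.38,"dy":0.019,"dz":0,"wx":0,"wy":0,"wz":-1.7},
    {"dx":-0.38,"dy":0.019,"dz":0,"wx":0,"wy":0,"wz":-1.7},
    {"dx":-0.38,"dy":0.019,"dz":0,"wx":0,"wy":0,"wz":-1.7}
  ]
}}

```text
time_s: 36.15
tcp_pos: [0.4759, 0.4864, 0.1344]
ee_rot: [[-0.025, -1.0, -0.0], [-1.0, 0.025, -0.001], [0.001, 0.0, -1.0]]
wrist_force: [0.1, 0.2, -1.4]
gripper_width: 0.731
```

```bash
python3 go.py .475 .49 .135 -91.2;python3 -c "
from h import *
im,c=snap('wrist','w24');np.save('c24.npy',c[2])
cv2.imwrite('pics/w24c.png',cv2.resize(im[0:240,220:420],None,fx=3,fy=3,interpolation=cv2.INTER_CUBIC)[:600])
cv2.imwrite('pics/w24d.png',cv2.resize(im[0:400,170:470],None,fx=1.5,fy=1.5,interpolation=cv2.INTER_CUBIC)[:600])
print(proj(c,[[.4769,.3747,.053],[.4738,.2552,.053],[.4769,.3747,.03],[.4738,.2552,.03]]))"
```

```text
t 36.15 tcp [0.4759 0.4864 0.1344] yaw -91.43 d [-0.0036  0.001  -0.0006] w [ 0.03 -0.04 -0.23] F [ 0.1  0.2 -1.4] g 0.731
[[318.81029569  79.69707145]
 [318.32450512 -90.96766204]
 [319.10416657  83.02702543]
 [318.70333627 -71.25510073]]
```

View pics/w24c.png

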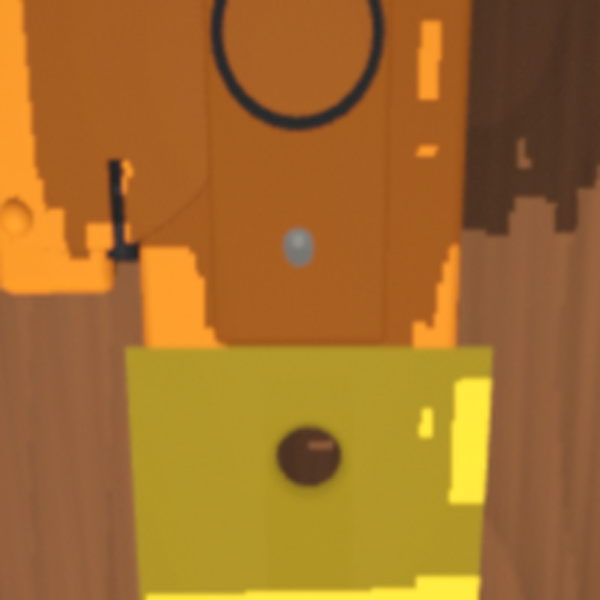

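View pics/w24d.png

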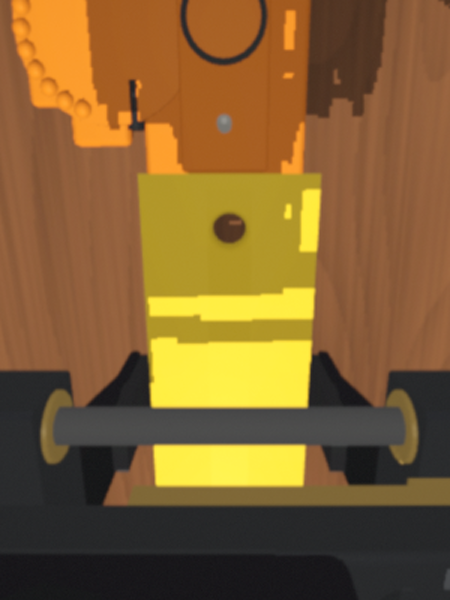

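>>> {"fn": "drive_tool", "kwargs": {
  "deltas": [
    {"dx":-0.01,"dy":0,"dz":0,"wx":0,"wy":0,"wz":0},
    {"dx":-0.03,"dy":0,"dz":0,"wx":0,"wy":0,"wz":0},
    {"dx":-0.055,"dy":0,"dz":0,"wx":0,"wy":0,"wz":0},
    {"dx":-0.08,"dy":0,"dz":0,"wx":0,"wy":0,"wz":0},
    {"dx":-0.1,"dy":0,"dz":0,"wx":0,"wy":0,"wz":0},
    {"dx":-0.11,"dy":0,"dz":0,"wx":0,"wy":0,"wz":0},
    {"dx":-0.11,"dy":0,"dz":0,"wx":0,"wy":0,"wz":0},
    {"dx":-0.11,"dy":0,"dz":0,"wx":0,"wy":0,"wz":0},
    {"dx":-0.11,"dy":0,"dz":0,"wx":0,"wy":0,"wz":0}
  ]
}}

```text
time_s: 37.1
tcp_pos: [0.4786, 0.5968, 0.1346]
ee_rot: [[-0.024, -1.0, -0.0], [-1.0, 0.024, -0.0], [0.0, 0.0, -1.0]]
wrist_force: [0.1, 0.4, -1.2]
gripper_width: 0.727
```

```bash
python3 go.py .475 .49 .135 -91.2;python3 -c "
from h import *
im,c=snap('wrist','w25');np.save('c25.npy',c[2])
cv2.imwrite('pics/w25c.png',cv2.resize(im[0:200,220:420],None,fx=3,fy=3,interpolation=cv2.INTER_CUBIC)[:600])
print(proj(c,[[.4769,.3747,.053],[.4738,.2552,.053],[.4769,.3747,.03],[.4738,.2552,.03]]))"
```

```text
t 37.1 tcp [0.4786 0.5968 0.1346] yaw -91.4 d [ 0.1069  0.001  -0.0004] w [ 0.01 -0.02 -0.2 ] F [ 0.1  0.4 -1.2] g 0.727
[[ 318.26364402  -76.15445972]
 [ 317.76267812 -298.01482565]
 [ 318.65297059  -58.01928605]
 [ 318.25709254 -254.26380015]]
```

View pics/w25c.png

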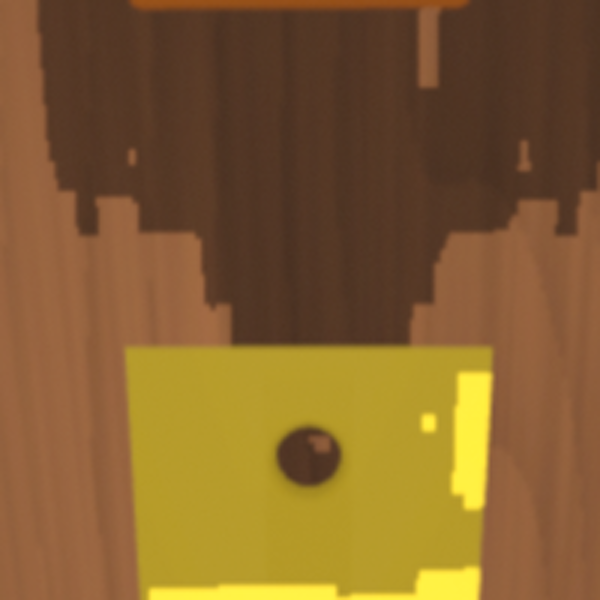

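I moved the wrong way: the press left the view. Dowel B will appear where A was when the tool is at y of about 0.367, so I'm going there.

>>> {"fn": "drive_tool", "kwargs": {
  "deltas": [
    {"dx":0.01,"dy":0,"dz":0,"wx":0,"wy":0,"wz":0},
    {"dx":0.03,"dy":0,"dz":0,"wx":0,"wy":0,"wz":0},
    {"dx":0.06,"dy":0,"dz":0,"wx":0,"wy":0,"wz":0},
    {"dx":0.09,"dy":0,"dz":0,"wx":0,"wy":0,"wz":0},
    {"dx":0.12,"dy":0,"dz":0,"wx":0,"wy":0,"wz":0},
    {"dx":0.15,"dy":0,"dz":0,"wx":0,"wy":0,"wz":0},
    {"dx":0.18,"dy":0,"dz":0,"wx":0,"wy":0,"wz":0},
    {"dx":0.205,"dy":0,"dz":0,"wx":0,"wy":0,"wz":0},
    {"dx":0.223,"dy":0,"dz":0,"wx":0,"wy":0,"wz":0},
    {"dx":0.23,"dy":0,"dz":0,"wx":0,"wy":0,"wz":0},
    {"dx":0.23,"dy":0,"dz":0,"wx":0,"wy":0,"wz":0},
    {"dx":0.23,"dy":0,"dz":0,"wx":0,"wy":0,"wz":0},
    {"dx":0.23,"dy":0,"dz":0,"wx":0,"wy":0,"wz":0},
    {"dx":0.23,"dy":0,"dz":0,"wx":0,"wy":0,"wz":0}
  ]
}}

```text
time_s: 38.55
tcp_pos: [0.4729, 0.3687, 0.134]
ee_rot: [[-0.023, -1.0, 0.0], [-1.0, 0.023, 0.0], [-0.0, -0.0, -1.0]]
wrist_force: [-0.2, 0.3, -2.1]
gripper_width: 0.729
```

```bash
python3 go.py .475 .49 .135 -91.2;python3 -c "
from h import *
im,c=snap('wrist','w26');np.save('c26.npy',c[2])
cv2.imwrite('pics/w26c.png',cv2.resize(im[0:200,220:420],None,fx=3,fy=3,interpolation=cv2.INTER_CUBIC)[:600])
print(proj(c,[[.4769,.3747,.053],[.4738,.2552,.053],[.4769,.3747,.03],[.4738,.2552,.03]]))"
```

```text
t 38.55 tcp [0.4729 0.3687 0.134 ] yaw -91.31 d [-0.1214  0.0007 -0.001 ] w [-0.    0.   -0.11] F [-0.2  0.3 -2.1] g 0.729
[[319.23270059 208.66655829]
 [319.14839707  77.39933999]
 [319.47405089 202.14863113]
 [319.42747782  80.91351684]]
```

View pics/w26c.png

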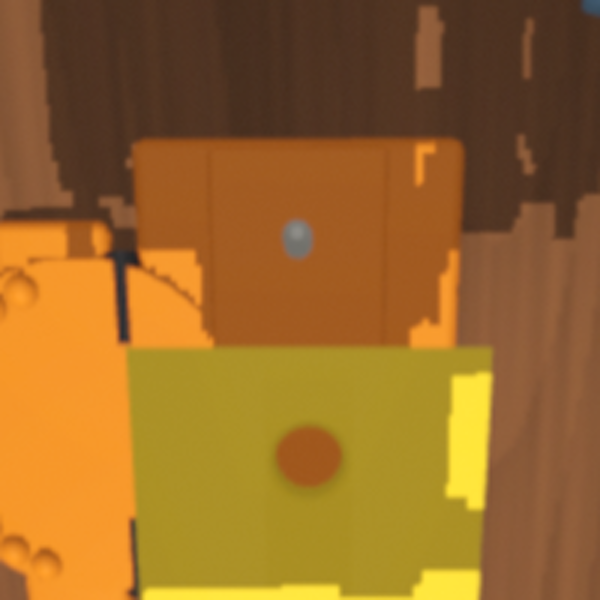

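```bash
cat > m.py <<'E'
from h import *
m=cams.camera_model('wrist');K=m['intrinsics'];D=np.array(m['distortion']);T=m['T_tool_cam']
ct=(K,D,np.linalg.inv(T))   # tool frame "world"
for f in ('24','26'):
    im=cv2.imread(f'pics/w{f}.png');E=np.load(f'c{f}.npy');c=(K,D,E)
    h=cv2.cvtColor(im,cv2.COLOR_BGR2HSV)
    g=((h[:,:,1]<90)).astype(np.uint8)*255;g[:,:300]=0;g[:,340:]=0;g[:65]=0;g[95:]=0
    n,l,st,ce=cv2.connectedComponentsWithStats(g)
    i=1+np.argmax(st[1:,4]);print(f,'dowel',st[i],ce[i],'z.0415:',plane(c,[ce[i]],.0415)[0].round(4))
    # plate in tool frame: top surface tool z: plate top z=.014 when tcp=-.0158 -> tool z=-.0298
    y=cv2.inRange(h,(22,120,60),(34,255,255));y[:100]=0;y[215:]=0
    cs,_=cv2.findContours(y,cv2.RETR_EXTERNAL,cv2.CHAIN_APPROX_NONE);b=max(cs,key=len)[:,0].astype(float)
    hull=cv2.convexHull(b.astype(np.int32));mm=np.zeros(y.shape,np.uint8);cv2.fillPoly(mm,[hull],255)
    mm[:125]=0;mm[180:]=0
    ho=cv2.morphologyEx(cv2.bitwise_and(mm,~y),cv2.MORPH_OPEN,np.ones((3,3)))
    n,l,st,ce=cv2.connectedComponentsWithStats(ho)
    i=1+np.argmax(st[1:,4]);print('hole',st[i],ce[i],'tool',plane(ct,[ce[i]],-.0298)[0].round(4))
    P=plane(ct,b,-.0298)
    top=P[(b[:,1]<b[:,1].min()+1.5)];print('front edge x',top[:,0].mean(), 'ends y',top[:,1].min(),top[:,1].max())
    for v in (125,150,185,200):
        r_=P[b[:,1]==v];print(v,'x',r_[:,0].mean().round(4),'ymin/max',r_[:,1].min().round(4),r_[:,1].max().round(4),'mid',((r_[:,1].min()+r_[:,1].max())/2).round(4))
E
python3 m.py
```

```text
24 dowel [315  77   9  11  87] [319.01149425  81.90804598] z.0415: [0.4769 0.3751 0.0415]
hole [312 142  22  20 342] [322.47660819 151.62573099] tool [ 0.0615 -0.0006 -0.0298]
front edge x 0.07978039299978515 ends y -0.0323337016501043 0.031166139598817713
125 x 0.0754 ymin/max -0.0321 0.0314 mid -0.0003
150 x 0.0623 ymin/max -0.0323 0.0317 mid -0.0003
185 x 0.0429 ymin/max -0.0323 0.0311 mid -0.0006
200 x 0.0342 ymin/max -0.0323 0.0316 mid -0.0003
26 dowel [315  74   9  12  91] [318.89010989  79.23076923] z.0415: [0.4742 0.2552 0.0415]
hole [312 142  22  21 382] [322.5        151.76963351] tool [ 0.0614 -0.0006 -0.0298]
front edge x 0.07976890875204473 ends y -0.031808493905620294 0.031166139598817713
125 x 0.0754 ymin/max -0.0321 0.0314 mid -0.0003
150 x 0.0623 ymin/max -0.0318 0.0317 mid -0.0
185 x 0.0429 ymin/max -0.0323 0.0311 mid -0.0006
200 x 0.0342 ymin/max -0.0323 0.0316 mid -0.0003
```

The dowels are at A (0.4769, 0.3751) and B (0.4742, 0.2552), 119.9 mm apart. The press centre is then (0.4756, 0.3152) with the target tool yaw at -91.3°. The plate sits centred in the grip to within about 0.5 mm. I'll hover above and look through the hole.

```bash
python3 go.py .4751 .3156 .047 -91.29
```

```text
t 38.6 tcp [0.4729 0.3685 0.134 ] yaw -91.31 d [ 0.0529 -0.0035  0.087 ] w [ 0.01 -0.01 -0.02] F [ 0.2 -0.1 -1.4] g 0.728
```

>>> {"fn": "drive_tool", "kwargs": {
  "deltas": [
    {"dx":0.01,"dy":-0.001,"dz":0,"wx":0,"wy":0,"wz":0},
    {"dx":0.03,"dy":-0.002,"dz":0,"wx":0,"wy":0,"wz":0},
    {"dx":0.045,"dy":-0.003,"dz":0,"wx":0,"wy":0,"wz":0},
    {"dx":0.053,"dy":-0.0035,"dz":0.005,"wx":0,"wy":0,"wz":0},
    {"dx":0.053,"dy":-0.0035,"dz":0.02,"wx":0,"wy":0,"wz":0},
    {"dx":0.053,"dy":-0.0035,"dz":0.04,"wx":0,"wy":0,"wz":0},
    {"dx":0.053,"dy":-0.0035,"dz":0.06,"wx":0,"wy":0,"wz":0},
    {"dx":0.053,"dy":-0.0035,"dz":0.075,"wx":0,"wy":0,"wz":0},
    {"dx":0.053,"dy":-0.0035,"dz":0.083,"wx":0,"wy":0,"wz":0},
    {"dx":0.053,"dy":-0.0035,"dz":0.087,"wx":0,"wy":0,"wz":0},
    {"dx":0.053,"dy":-0.0035,"dz":0.087,"wx":0,"wy":0,"wz":0},
    {"dx":0.053,"dy":-0.0035,"dz":0.087,"wx":0,"wy":0,"wz":0},
    {"dx":0.053,"dy":-0.0035,"dz":0.087,"wx":0,"wy":0,"wz":0},
    {"dx":0.053,"dy":-0.0035,"dz":0.087,"wx":0,"wy":0,"wz":0}
  ]
}}

```text
time_s: 40.0
tcp_pos: [0.4755, 0.3152, 0.0479]
ee_rot: [[-0.024, -1.0, 0.001], [-1.0, 0.024, 0.001], [-0.001, -0.001, -1.0]]
wrist_force: [0.1, -0.5, -2.4]
gripper_width: 0.727
```

```bash
python3 go.py .4751 .3156 .038 -91.29;python3 -c "
from h import *
im,c=snap('wrist','w27')
cv2.imwrite('pics/w27c.png',cv2.resize(im[100:200,270:370],None,fx=6,fy=6,interpolation=cv2.INTER_CUBIC))
print((proj(c,[[.4742,.2552,.053],[.4742,.2552,.03]])-[270,100])*6)
im,c=snap('side','s27')
cv2.imwrite('pics/s27c.png',cv2.resize(im[110:190,260:360],None,fx=6,fy=6,interpolation=cv2.INTER_CUBIC))"
```

```text
t 40.0 tcp [0.4755 0.3152 0.0479] yaw -91.35 d [-0.0004  0.0004  0.0099] w [-0.05  0.06 -0.06] F [ 0.1 -0.5 -2.4] g 0.727
[[319.15299758 298.60529383]
 [318.88252565 278.52251853]]
```

View pics/w27c.png

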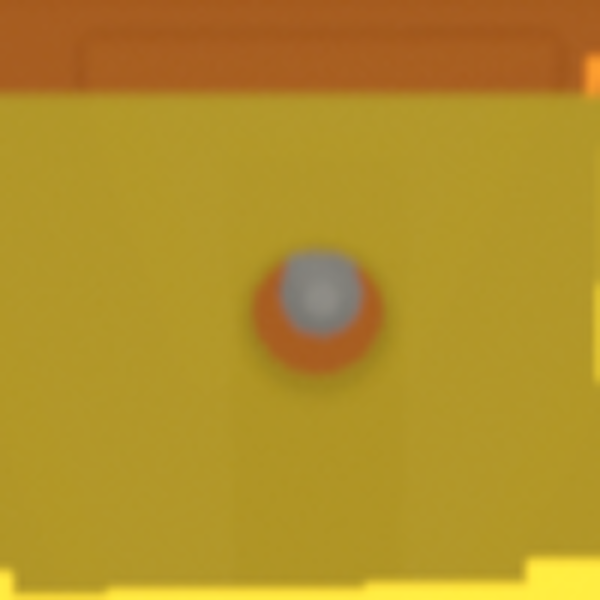

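View pics/s27c.png

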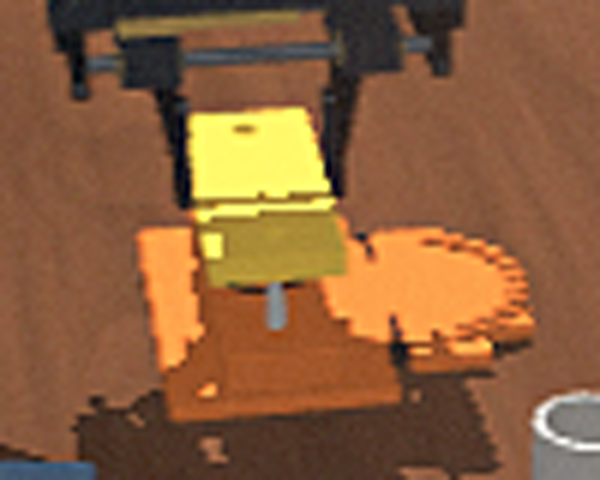

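```bash
python3 -c "
from h import *
m=cams.camera_model('wrist');ct=(m['intrinsics'],np.array(m['distortion']),np.linalg.inv(m['T_tool_cam']))
f=lambda a:[(270+(a[0]+.5)/6-.5,100+(a[1]+.5)/6-.5)]
im=cv2.imread('pics/w27.png')
# top rim hole ellipse: non-yellow region inside plate
h=cv2.cvtColor(im,cv2.COLOR_BGR2HSV);y=cv2.inRange(h,(22,120,60),(34,255,255))
q=(~y)[130:175,300:345];n,l,st,ce=cv2.connectedComponentsWithStats(q)
i=1+np.argmax(st[1:,4]);cpx=ce[i]+[300,130];print(st[i],cpx, f((318,311)))
for tag,p in (('seg',[cpx]),('eye',f((318,311)))):
  H=plane(ct,p,-.0298)[0];print(tag,H)
g=((h[:,:,1]<90)).astype(np.uint8)*255;mask=np.zeros_like(g);mask[130:175,300:345]=255;g&=mask
n,l,st,ce=cv2.connectedComponentsWithStats(g);i=1+np.argmax(st[1:,4]);print('dowel blob',st[i],ce[i])
tip=f((320,297));zt=-(.053-.0479)
print('tip tool',plane(ct,tip,zt))
"
```

```text
[ 12  12  22  21 379] [322.4828496  151.84432718] [(322.5833333333333, 151.41666666666666)]
seg [ 0.06134802 -0.00059804 -0.0298    ]
eye [ 0.06157758 -0.00054343 -0.0298    ]
dowel blob [317 142  13  14 142] [323.00704225 148.11971831]
tip tool [[ 0.06040399 -0.00032868 -0.0051    ]]
```

Seen through the hole, dowel B is within about 1 mm of the hole axis, against 2 mm clearance. Nudging by half a millimetre and lowering gently onto the dowels.

>>> {"fn": "drive_tool", "kwargs": {
  "deltas": [
    {"dx":-0.0005,"dy":0.0003,"dz":0.003,"wx":0,"wy":0,"wz":0},
    {"dx":-0.0005,"dy":0.0003,"dz":0.006,"wx":0,"wy":0,"wz":0},
    {"dx":-0.0005,"dy":0.0003,"dz":0.009,"wx":0,"wy":0,"wz":0},
    {"dx":-0.0005,"dy":0.0003,"dz":0.012,"wx":0,"wy":0,"wz":0},
    {"dx":-0.0005,"dy":0.0003,"dz":0.015,"wx":0,"wy":0,"wz":0},
    {"dx":-0.0005,"dy":0.0003,"dz":0.015,"wx":0,"wy":0,"wz":0},
    {"dx":-0.0005,"dy":0.0003,"dz":0.015,"wx":0,"wy":0,"wz":0}
  ]
}}

```text
time_s: 40.8
tcp_pos: [0.4749, 0.3153, 0.0321]
ee_rot: [[-0.024, -1.0, -0.0], [-1.0, 0.024, -0.0], [0.0, 0.0, -1.0]]
wrist_force: [0.7, -0.1, -1.6]
gripper_width: 0.728
```

```bash
python3 go.py .4751 .3156 .0142 -91.29;python3 -c "
from h import *
im,c=snap('wrist','w28')
cv2.imwrite('pics/w28c.png',cv2.resize(im[100:200,270:370],None,fx=4,fy=4,interpolation=cv2.INTER_CUBIC))
im,c=snap('side','s28')
cv2.imwrite('pics/s28c.png',cv2.resize(im[110:190,260:360],None,fx=6,fy=6,interpolation=cv2.INTER_CUBIC))"
```

```text
t 40.8 tcp [0.4749 0.3153 0.0321] yaw -91.35 d [-0.0003 -0.0002  0.0179] w [ 0.   -0.01 -0.06] F [ 0.7 -0.1 -1.6] g 0.728
```

View pics/w28c.png

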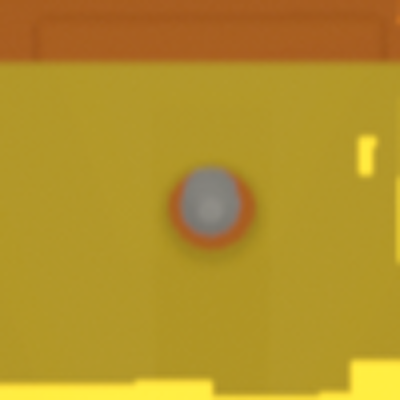

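View pics/s28c.png

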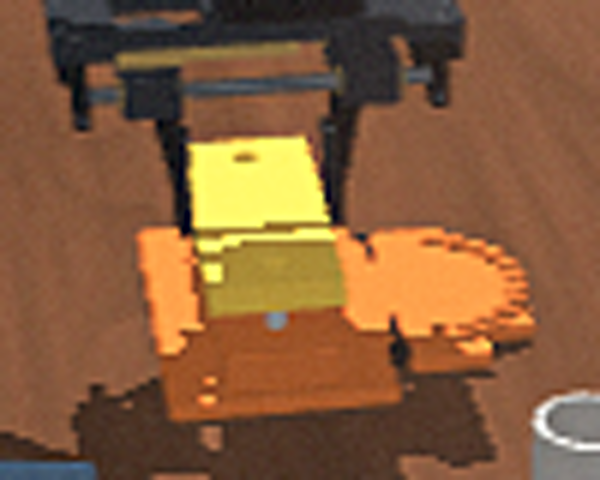

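Dowel B is centred in its hole, and there is no contact force. Continuing down.

>>> {"fn": "drive_tool", "kwargs": {
  "deltas": [
    {"dx":0,"dy":0,"dz":0.003,"wx":0,"wy":0,"wz":0},
    {"dx":0,"dy":0,"dz":0.006,"wx":0,"wy":0,"wz":0},
    {"dx":0,"dy":0,"dz":0.009,"wx":0,"wy":0,"wz":0},
    {"dx":0,"dy":0,"dz":0.012,"wx":0,"wy":0,"wz":0},
    {"dx":0,"dy":0,"dz":0.015,"wx":0,"wy":0,"wz":0},
    {"dx":0,"dy":0,"dz":0.017,"wx":0,"wy":0,"wz":0},
    {"dx":0,"dy":0,"dz":0.017,"wx":0,"wy":0,"wz":0},
    {"dx":0,"dy":0,"dz":0.017,"wx":0,"wy":0,"wz":0}
  ]
}}

```text
time_s: 41.7
tcp_pos: [0.4749, 0.3154, 0.0152]
ee_rot: [[-0.024, -1.0, 0.0], [-1.0, 0.024, -0.0], [0.0, -0.0, -1.0]]
wrist_force: [-0.3, 0.2, -1.7]
gripper_width: 0.731
```

```bash
python3 go.py .4751 .3156 .0142 -91.29
```

```text
t 41.7 tcp [0.4749 0.3154 0.0152] yaw -91.35 d [-0.0002 -0.0002  0.001 ] w [-0.   -0.   -0.06] F [-0.3  0.2 -1.7] g 0.731
```

>>> {"fn": "drive_tool", "kwargs": {
  "deltas": [
    {"dx":0,"dy":0,"dz":0.0008,"wx":0,"wy":0,"wz":0},
    {"dx":0,"dy":0,"dz":0.0012,"wx":0,"wy":0,"wz":0},
    {"dx":0,"dy":0,"dz":0.0012,"wx":0,"wy":0,"wz":0},
    {"dx":0,"dy":0,"dz":0.0012,"wx":0,"wy":0,"wz":0}
  ]
}}

```text
time_s: 42.1
tcp_pos: [0.475, 0.3154, 0.0142]
ee_rot: [[-0.024, -1.0, 0.0], [-1.0, 0.024, 0.0], [-0.0, -0.0, -1.0]]
wrist_force: [0.7, -0.6, -0.5]
gripper_width: 0.724
```

>>> {"fn": "drive_tool", "kwargs": {
  "deltas": [
    {"dx":0,"dy":0,"dz":0,"wx":0,"wy":0,"wz":0},
    {"dx":0,"dy":0,"dz":0,"wx":0,"wy":0,"wz":0},
    {"dx":0,"dy":0,"dz":0,"wx":0,"wy":0,"wz":0},
    {"dx":0,"dy":0,"dz":0,"wx":0,"wy":0,"wz":0},
    {"dx":0,"dy":0,"dz":0,"wx":0,"wy":0,"wz":0},
    {"dx":0,"dy":0,"dz":0,"wx":0,"wy":0,"wz":0}
  ],
  "gripper": 1.0
}}

```text
time_s: 42.7
tcp_pos: [0.4749, 0.3153, 0.0141]
ee_rot: [[-0.024, -1.0, 0.0], [-1.0, 0.024, 0.0], [-0.0, -0.0, -1.0]]
wrist_force: [-0.2, -0.1, 0.8]
gripper_width: 0.998
```

>>> {"fn": "drive_tool", "kwargs": {
  "deltas": [
    {"dx":0,"dy":0,"dz":-0.01,"wx":0,"wy":0,"wz":0},
    {"dx":0,"dy":0,"dz":-0.03,"wx":0,"wy":0,"wz":0},
    {"dx":0,"dy":0,"dz":-0.06,"wx":0,"wy":0,"wz":0},
    {"dx":0,"dy":0,"dz":-0.1,"wx":0,"wy":0,"wz":0},
    {"dx":-0.02,"dy":0,"dz":-0.14,"wx":0,"wy":0,"wz":0},
    {"dx":-0.06,"dy":0,"dz":-0.16,"wx":0,"wy":0,"wz":0},
    {"dx":-0.11,"dy":0,"dz":-0.16,"wx":0,"wy":0,"wz":0},
    {"dx":-0.15,"dy":0,"dz":-0.16,"wx":0,"wy":0,"wz":0},
    {"dx":-0.15,"dy":0,"dz":-0.16,"wx":0,"wy":0,"wz":0},
    {"dx":-0.15,"dy":0,"dz":-0.16,"wx":0,"wy":0,"wz":0},
    {"dx":-0.15,"dy":0,"dz":-0.16,"wx":0,"wy":0,"wz":0}
  ]
}}

```text
time_s: 43.8
tcp_pos: [0.4783, 0.4643, 0.1743]
ee_rot: [[-0.024, -1.0, -0.0], [-1.0, 0.024, -0.001], [0.001, 0.0, -1.0]]
wrist_force: [0.7, -0.8, -0.5]
gripper_width: 1.001
```

```bash
python3 go.py .4751 .3156 .0142 -91.29;python3 -c "
from h import *
for n in ('side','top','wrist'): 
  im,c=snap(n,n+'99')
  if n=='side': cv2.imwrite('pics/fs.png',cv2.resize(im[100:290,230:450],None,fx=3.5,fy=3,interpolation=cv2.INTER_CUBIC)[:600,:800]);print(proj(c,[[.4742,.2552,.053],[.4769,.3751,.053]]))
  if n=='top': cv2.imwrite('pics/ft.png',cv2.resize(im[80:290,150:420],None,fx=2.8,fy=2.8,interpolation=cv2.INTER_CUBIC)[:600,:800])
  if n=='wrist':
    for b in blobs(im,(22,120,60),(34,255,255),300)[0]: print('plate',rect(plane(c,b,.044)))
"
```

```text
t 43.8 tcp [0.4783 0.4643 0.1743] yaw -91.38 d [ 0.1487 -0.0004  0.1602] w [ 0.01 -0.03 -0.09] F [ 0.7 -0.8 -0.5] g 1.001
[[305.36617687 156.46728147]
 [300.55715686 138.47798914]]
plate ((476.03753662109375, 335.3987121582031), (120.4442367553711, 65.1784896850586), 88.63639068603516)
```

View pics/fs.png

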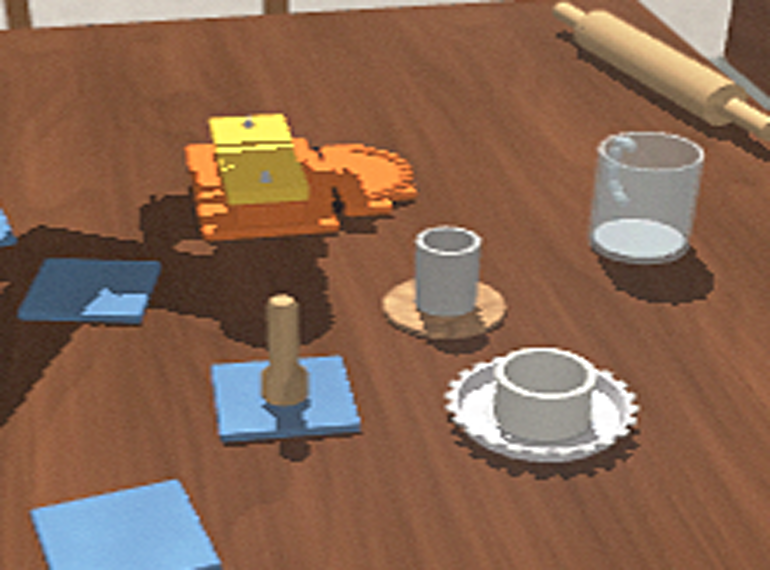

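View pics/ft.png

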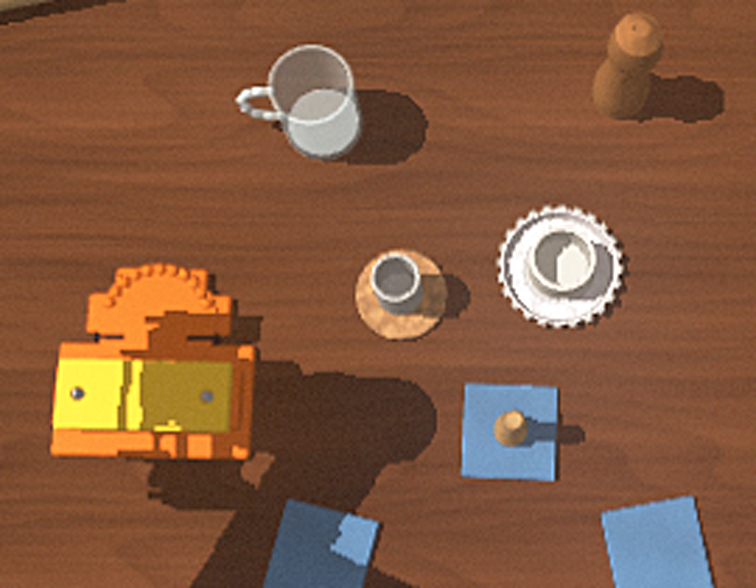

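View pics/wrist99.png

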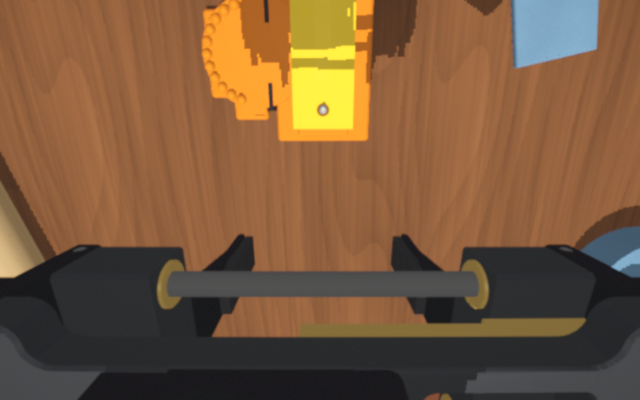

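Run:
```python
from h import *
c=cam('top')
f=lambda a:[(150+(a[0]+.5)/2.8-.5,80+(a[1]+.5)/2.8-.5)]
for n,a,z in (('ram',(562,262),.043),('cup',(395,279),.068),('tamp',(516,420),.094),('plateA',(78,394),.053),('plateB',(206,397),.053)): print(n,plane(c,f(a),z)[0].round(4))
h=cv2.imread('pics/top99.png')
for b in blobs(h,(22,120,60),(34,255,255),200)[0]: print('plate z.044',rect(plane(c,b,.044)))
print(cv2.absdiff(cv2.imread('pics/top0.png')[80:140,225:415],h[80:140,225:415]).mean())
ticket.finish_job(); print(r.sense()['time_s'])
```

```text
ram [ 0.6016 -0.0774  0.043 ]
cup [0.5792 0.0794 0.068 ]
tamp [ 0.4453 -0.029   0.094 ]
plateA [0.4756 0.3712 0.053 ]
plateB [0.4724 0.2529 0.053 ]
plate z.044 ((475.9811096191406, 314.56494140625), (162.48562622070312, 64.91500091552734), 87.73387908935547)
4.798538011695906
the job is handed in; nothing more can be done
the job is handed in; nothing more can be done
```

The empanada station is set up and I handed the job in at about 44 s of the 144 s allowed. The hand-in gives no verdict, so the results below are my own camera checks.

**Final positions, from the last top view**

| Piece | Place | Distance from centre |
|---|---|---|
| Tamper | blue tile | about 2 mm |
| Cup | cork coaster | about 2 mm |
| Ramekin | pie tin | about 4 mm |
| Plate | press | about 1 mm |

- **Plate:** both dowel tips show through its holes. I judge it fully down from the release height: the tool was at z 0.0141, and 0.0142 corresponds to the plate resting on the block. The yaw checks differed slightly: it was about 1° off the press in the top view, and in line with it in the wrist view.
- **Jug and mill:** by eye they stand where they began. My image comparison of that area was not conclusive, because the arm had moved between the two pictures.
- **Robot:** the arm was clear of everything, with the gripper open.

**What went wrong or disagreed**
- **Finger length:** in the pictures the fingers end about 18.7 mm short of the reported TCP, which contradicts the description. My first grip therefore only caught the tamper's rounded top and tilted it inside the cup. It settled upright again, and I lowered all later grips by that amount.
- **Wasted move:** while looking for the second dowel I drove once in the wrong direction. It did no harm.
- **Camera disagreement:** the side and top views first differed by 4–8 mm in y for several pieces. For the tile this was its side face being counted. I used the wrist camera to settle the positions.

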